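# Set a kiln shelf for the bisque firing

## Robot

A 6-joint arm with a two-finger parallel gripper is mounted at the origin on the work surface. World frame = base frame: x ahead of the robot, y to its left, z up, the work surface at z = 0. Lengths are in m, angles in rad, forces in N, time in s.
With the tool pointing down it reaches from about 0.275 to 0.75 m from the base axis. Payload 10.2 kg.
Tool frame: the origin (TCP) lies on the front face of the gripper's body, between the roots of the fingers; the fingertips stand 73 mm ahead of it and the grasp point (between the pads) lies 54 mm ahead of it; y points along the fingers, z is the direction in which the jaws open and shut, and the axes are right-handed (so a half turn about y gives the same grasp; the last joint's range is limited). The gripper opens to 85 mm and grips with 20 to 120 N. Pads are 22 mm wide; open, the fingers measure 114 mm over their backs; the gripper's body (76 mm by 85 mm) begins 54 mm behind the grasp point. The pads swing forward as they close: fully open they stand 13 mm farther back than shut.
Start: joints at [1.108, 0.313, 1.498, -0, 1.331, -0.223], TCP at [0.125, 0.51, 0.304] pointing down, gripper open.
Joint ranges: [-2.94, 2.94], [-0.97, 2.17], [0.19, 2.56], [-1.23, 4.37], [0.02, 3.11], [-2.88, 2.88]. Speed limits (rad/s): [2.39, 2.39, 3.01, 3.14, 3.14, 3.14].

## Interface

Orientations are given as a unit quaternion [w, x, y, z].
In Python, from plant import r gives the robot as it stands.
- The arm moves only by the tool play_rows, never from a script. Its argument "moves" is a list of rows, each a list of 7 numbers: the turn, a rotation vector about the tool's x, y, z in degrees, then the shift along the tool's x, y, z in m, then the closure, from 0 (fully open) to 1 (shut). In form: [[rx, ry, rz, dx, dy, dz, hand], ...]. A call has 1 to 12 rows; each row is the pose to reach, as a shift and turn from the pose commanded when the call began, along the tool's axes at that moment; what a row does not reach only later rows make up. A row lasts 1/12 s, in which the tool goes at most 41.7 mm and 7.16 degrees, less where a joint would pass 70% of its speed; a pose out of reach is approached as far as the arm can. A call with a gripper value outside its range is refused whole. The fingers move at their own pace and stop on an object; "newtons" is the grip in N (left out, the last holds). Time passes only in rows, so rows that repeat a pose let the fingers close. It gives the time, the measured TCP pose, the force and the opening at its end, in the units of the state.
- r.read_state(): the state, without advancing time (a new reading comes with each control period).
- r.grab_frame(name): name is "side" or "top"; returns (picture, depth): 480x640x3 uint8, blue, green, red; 480x640 float32, m along the optical axis (not along the pixel's ray), 0 where there is no reading.
- r.camera_info(name): a dict with "fx", "fy", "cx", "cy" (pixels), "rvec" (rotation vector, rad) and "tvec" (3), from world to camera coordinates, as OpenCV has them. Camera axes: x right, y down, z forward; pixel columns grow to the right and rows downward; lengths in m; the calibration is good to about 2 mm. A picture is of the moment at which its call begins. camera_info takes no time and is no camera call.
- r.hand_in(): hands the job in, once; it reports no verdict.
Trained networks look in the newest picture that a camera, given by its name, has taken for a name from the list of things; names that differ only in an ending like _2 or _b are one class to them, and where a whole thing is asked for, a point or a joint stands for the part that bears it (a point fixed in the world has none). Each returns a list of dicts, best first, with "conf" (0 to 1); they miss things now and then, are a little off and sometimes report something else, mostly with a low value. They report only what shows in the picture. A call takes as long as a camera call.
- r.outline_of(camera, target): "mask" (480x640 bool, what is visible of it) and "box" ([left, top, width, height] in pixels, round what is visible of it).
- r.tip_of(camera, target): "position" ([column, row] in pixels: a listed point, or the origin of a listed thing).
The state is a dict: "time_s": time; "joints": joint angles; "qvel": joint speeds; "tau": joint torques, N m; "eef_pos": TCP position; "ee_rot": TCP orientation; "contact_force": force on the tool from outside, world axes, zero at the start; "torque": the same for the moment, N m; "finger_gap": finger opening in m.
Only numpy, scipy, OpenCV 4.12 (cv2) and the standard library are available. Lean on these libraries where they do the work, as an engineer would, in place of code of your own. Each camera call takes 0.05 s, during which the arm holds its last target.

## Task

Set this kiln shelf for the bisque firing: stack all the oblong divided dishes from the ware board in one straight upright pile on the free half of the shelf, staggered so that steam can escape, each dish resting on the rims of the one below, its feet inside, but shifted lengthwise by about a fifth of its length, one way and then back the other in turn. Empty the scoop of beads into the saucer on the shelf, bringing the scoop's lip down close over the saucer before you tip it so that no bead drops from a height or jumps out, and set the empty scoop back upright on the bench. Leave the saucer on the shelf and do not disturb the jar, props and brush.

Things in the scene. Friction and masses are not known exactly. Their poses are not given: they have to be found in the camera images.
- dish0: An unfired clay dish, one of 4 to 6 alike (None if absent): 150 mm long (its x), 88 wide (y), 40 high, walls 8 thick; a divider 10 thick, level with the rim, runs along x through the middle, a good grip (compartments 31 wide, floor 13 up). Two feet 52 x 15, 6 high, under its middle, 20 mm either side, drop into the compartments below: piling pitch 34. 0.34 kg. Origin: centre of underside of feet, z up.
- dish1: An unfired clay dish, one of 4 to 6 alike (None if absent): 150 mm long (its x), 88 wide (y), 40 high, walls 8 thick; a divider 10 thick, level with the rim, runs along x through the middle, a good grip (compartments 31 wide, floor 13 up). Two feet 52 x 15, 6 high, under its middle, 20 mm either side, drop into the compartments below: piling pitch 34. 0.34 kg. Origin: centre of underside of feet, z up.
- dish2: An unfired clay dish, one of 4 to 6 alike (None if absent): 150 mm long (its x), 88 wide (y), 40 high, walls 8 thick; a divider 10 thick, level with the rim, runs along x through the middle, a good grip (compartments 31 wide, floor 13 up). Two feet 52 x 15, 6 high, under its middle, 20 mm either side, drop into the compartments below: piling pitch 34. 0.34 kg. Origin: centre of underside of feet, z up.
- dish3: An unfired clay dish, one of 4 to 6 alike (None if absent): 150 mm long (its x), 88 wide (y), 40 high, walls 8 thick; a divider 10 thick, level with the rim, runs along x through the middle, a good grip (compartments 31 wide, floor 13 up). Two feet 52 x 15, 6 high, under its middle, 20 mm either side, drop into the compartments below: piling pitch 34. 0.34 kg. Origin: centre of underside of feet, z up.
- dish4: An unfired clay dish, one of 4 to 6 alike (None if absent): 150 mm long (its x), 88 wide (y), 40 high, walls 8 thick; a divider 10 thick, level with the rim, runs along x through the middle, a good grip (compartments 31 wide, floor 13 up). Two feet 52 x 15, 6 high, under its middle, 20 mm either side, drop into the compartments below: piling pitch 34. 0.34 kg. Origin: centre of underside of feet, z up.
- dish5: An unfired clay dish, one of 4 to 6 alike (None if absent): 150 mm long (its x), 88 wide (y), 40 high, walls 8 thick; a divider 10 thick, level with the rim, runs along x through the middle, a good grip (compartments 31 wide, floor 13 up). Two feet 52 x 15, 6 high, under its middle, 20 mm either side, drop into the compartments below: piling pitch 34. 0.34 kg. Origin: centre of underside of feet, z up.
- bead0: A round clay bead 22 mm across, about 12 g, one of six that start in the scoop. Origin at its centre.
- bead1: A round clay bead 22 mm across, about 12 g, one of six that start in the scoop. Origin at its centre.
- bead2: A round clay bead 22 mm across, about 12 g, one of six that start in the scoop. Origin at its centre.
- bead3: A round clay bead 22 mm across, about 12 g, one of six that start in the scoop. Origin at its centre.
- bead4: A round clay bead 22 mm across, about 12 g, one of six that start in the scoop. Origin at its centre.
- bead5: A round clay bead 22 mm across, about 12 g, one of six that start in the scoop. Origin at its centre.
- saucer: A shallow round terracotta saucer standing loose on the kiln shelf: 128 mm across the rim and 22 mm high outside, flat floor about 80 mm across and 6 mm thick, sides flaring outwards. Origin at the centre of its underside, z up.
- scoop: A flat-bottomed aluminium hand scoop, 0.16 kg empty. Trough 66 mm wide (58 inside), floor 4 mm thick, back and sides 46 mm high, front open: there the floor turns up by 20 degrees to the lip; the beads run out at 25 to 50 degrees of forward tip. Origin under the trough's middle, x forward to the lip, z up. Handle: a level bar 48 to 138 mm behind the origin, 18 mm wide, 22 high, middle 37 mm up.
- scoop_lip (a point): Middle of the scoop's pouring lip: 68 mm ahead of the scoop's origin and 14 mm above its underside. Axes as the scoop's.
- scoop_in (a point): A point inside the scoop's trough, 5 mm ahead of the scoop's origin and 15 mm above its underside.
- scoop_grip (a point): Middle of the scoop's handle bar: 93 mm behind the scoop's origin, 37 mm above its underside. Axes as the scoop's; the bar is 18 mm wide along y with flat sides.
- shelf: The kiln shelf: a cream refractory slab 280 mm (its x) by 330 mm (its y) lying on two steel bearers, fixed, its top 30 mm above the bench. Origin on the bench below its centre. The saucer stands on its half towards -y, with a kiln prop in each of the two corners there; the half towards +y is free for the pile.
- shelf_top (a point): Centre of the kiln shelf's upper face; axes as the shelf's.
- board: The plywood ware board on which the dishes start, lengthwise along world y, fixed: 310 mm (its x) by 320 mm (its y), 18 mm thick. Origin on the bench below its centre.
- jar: Bystander: a closed glaze jar, 54 mm across and 75 mm high, standing on the bench beyond the ware board. Origin at the centre of its underside.
- brush: Bystander: a brush about 170 mm long lying on the bench beyond the shelf.
- prop0: Bystander: a kiln prop (refractory post) 32 mm across and 58 mm high standing in the kiln shelf's corner at -y -x. Origin at the centre of its underside.
- prop1: Bystander: a kiln prop (refractory post) 32 mm across and 58 mm high standing in the kiln shelf's corner at -y +x. Origin at the centre of its underside.

How it is judged:
On the way, in this order (a step that is already met when the one before it is completed fails the run):
1. the scoop's lip has been lowered over the saucer, to within 50 mm above its rim, with all beads still in the scoop (horizontal distance between scoop_lip and saucer below 0.062 m and z of scoop_lip in the frame of saucer below 0.072 m and distance between each of bead0, bead1, bead2, bead3, bead4, bead5 and scoop_in below 0.075 m), for 0.1 s.
2. all beads are in the saucer and have left the scoop (horizontal distance between each of bead0, bead1, bead2, bead3, bead4, bead5 and saucer below 0.058 m and z of each of bead0, bead1, bead2, bead3, bead4, bead5 in the frame of saucer below 0.045 m and distance between each of bead0, bead1, bead2, bead3, bead4, bead5 and scoop_in above 0.05 m), for 0.2 s.
At the end, for the whole second after the job is handed in: All dishes in one level stack on the shelf: one on the shelf, each other on the rims below, shifted 15-45 mm lengthwise, 12 mm at most sideways, 0.17 rad from parallel; dishes two layers apart within 22 mm of in line. Six beads in the saucer on the shelf, scoop upright on the bench, all at rest (angle between each of dish0, dish1, dish2, dish3, dish4, dish5, saucer, scoop's own z axis and vertical below 0.1 rad and linear speed of each of dish0, dish1, dish2, dish3, dish4, dish5, scoop below 0.03 m/s and ((z of dish0 in the frame of shelf_top between -0.006 and 0.006 m and horizontal distance between dish0 and shelf below 0.12 m) or (z of dish0 in the frame of dish1 between 0.029 and 0.039 m and y of dish0 in the frame of dish1 between -0.012 and 0.012 m and horizontal distance between dish0 and dish1 between 0.015 and 0.045 m and angle between the x axis of dish0 and the x axis of dish1, either way round below 0.17 rad) or (z of dish0 in the frame of dish2 between 0.029 and 0.039 m and y of dish0 in the frame of dish2 between -0.012 and 0.012 m and horizontal distance between dish0 and dish2 between 0.015 and 0.045 m and angle between the x axis of dish0 and the x axis of dish2, either way round below 0.17 rad) or (z of dish0 in the frame of dish3 between 0.029 and 0.039 m and y of dish0 in the frame of dish3 between -0.012 and 0.012 m and horizontal distance between dish0 and dish3 between 0.015 and 0.045 m and angle between the x axis of dish0 and the x axis of dish3, either way round below 0.17 rad) or (z of dish0 in the frame of dish4 between 0.029 and 0.039 m and y of dish0 in the frame of dish4 between -0.012 and 0.012 m and horizontal distance between dish0 and dish4 between 0.015 and 0.045 m and angle between the x axis of dish0 and the x axis of dish4, either way round below 0.17 rad) or (z of dish0 in the frame of dish5 between 0.029 and 0.039 m and y of dish0 in the frame of dish5 between -0.012 and 0.012 m and horizontal distance between dish0 and dish5 between 0.015 and 0.045 m and angle between the x axis of dish0 and the x axis of dish5, either way round below 0.17 rad)) and ((z of dish1 in the frame of shelf_top between -0.006 and 0.006 m and horizontal distance between dish1 and shelf below 0.12 m) or (z of dish1 in the frame of dish0 between 0.029 and 0.039 m and y of dish1 in the frame of dish0 between -0.012 and 0.012 m and horizontal distance between dish1 and dish0 between 0.015 and 0.045 m and angle between the x axis of dish1 and the x axis of dish0, either way round below 0.17 rad) or (z of dish1 in the frame of dish2 between 0.029 and 0.039 m and y of dish1 in the frame of dish2 between -0.012 and 0.012 m and horizontal distance between dish1 and dish2 between 0.015 and 0.045 m and angle between the x axis of dish1 and the x axis of dish2, either way round below 0.17 rad) or (z of dish1 in the frame of dish3 between 0.029 and 0.039 m and y of dish1 in the frame of dish3 between -0.012 and 0.012 m and horizontal distance between dish1 and dish3 between 0.015 and 0.045 m and angle between the x axis of dish1 and the x axis of dish3, either way round below 0.17 rad) or (z of dish1 in the frame of dish4 between 0.029 and 0.039 m and y of dish1 in the frame of dish4 between -0.012 and 0.012 m and horizontal distance between dish1 and dish4 between 0.015 and 0.045 m and angle between the x axis of dish1 and the x axis of dish4, either way round below 0.17 rad) or (z of dish1 in the frame of dish5 between 0.029 and 0.039 m and y of dish1 in the frame of dish5 between -0.012 and 0.012 m and horizontal distance between dish1 and dish5 between 0.015 and 0.045 m and angle between the x axis of dish1 and the x axis of dish5, either way round below 0.17 rad)) and ((z of dish2 in the frame of shelf_top between -0.006 and 0.006 m and horizontal distance between dish2 and shelf below 0.12 m) or (z of dish2 in the frame of dish0 between 0.029 and 0.039 m and y of dish2 in the frame of dish0 between -0.012 and 0.012 m and horizontal distance between dish2 and dish0 between 0.015 and 0.045 m and angle between the x axis of dish2 and the x axis of dish0, either way round below 0.17 rad) or (z of dish2 in the frame of dish1 between 0.029 and 0.039 m and y of dish2 in the frame of dish1 between -0.012 and 0.012 m and horizontal distance between dish2 and dish1 between 0.015 and 0.045 m and angle between the x axis of dish2 and the x axis of dish1, either way round below 0.17 rad) or (z of dish2 in the frame of dish3 between 0.029 and 0.039 m and y of dish2 in the frame of dish3 between -0.012 and 0.012 m and horizontal distance between dish2 and dish3 between 0.015 and 0.045 m and angle between the x axis of dish2 and the x axis of dish3, either way round below 0.17 rad) or (z of dish2 in the frame of dish4 between 0.029 and 0.039 m and y of dish2 in the frame of dish4 between -0.012 and 0.012 m and horizontal distance between dish2 and dish4 between 0.015 and 0.045 m and angle between the x axis of dish2 and the x axis of dish4, either way round below 0.17 rad) or (z of dish2 in the frame of dish5 between 0.029 and 0.039 m and y of dish2 in the frame of dish5 between -0.012 and 0.012 m and horizontal distance between dish2 and dish5 between 0.015 and 0.045 m and angle between the x axis of dish2 and the x axis of dish5, either way round below 0.17 rad)) and ((z of dish3 in the frame of shelf_top between -0.006 and 0.006 m and horizontal distance between dish3 and shelf below 0.12 m) or (z of dish3 in the frame of dish0 between 0.029 and 0.039 m and y of dish3 in the frame of dish0 between -0.012 and 0.012 m and horizontal distance between dish3 and dish0 between 0.015 and 0.045 m and angle between the x axis of dish3 and the x axis of dish0, either way round below 0.17 rad) or (z of dish3 in the frame of dish1 between 0.029 and 0.039 m and y of dish3 in the frame of dish1 between -0.012 and 0.012 m and horizontal distance between dish3 and dish1 between 0.015 and 0.045 m and angle between the x axis of dish3 and the x axis of dish1, either way round below 0.17 rad) or (z of dish3 in the frame of dish2 between 0.029 and 0.039 m and y of dish3 in the frame of dish2 between -0.012 and 0.012 m and horizontal distance between dish3 and dish2 between 0.015 and 0.045 m and angle between the x axis of dish3 and the x axis of dish2, either way round below 0.17 rad) or (z of dish3 in the frame of dish4 between 0.029 and 0.039 m and y of dish3 in the frame of dish4 between -0.012 and 0.012 m and horizontal distance between dish3 and dish4 between 0.015 and 0.045 m and angle between the x axis of dish3 and the x axis of dish4, either way round below 0.17 rad) or (z of dish3 in the frame of dish5 between 0.029 and 0.039 m and y of dish3 in the frame of dish5 between -0.012 and 0.012 m and horizontal distance between dish3 and dish5 between 0.015 and 0.045 m and angle between the x axis of dish3 and the x axis of dish5, either way round below 0.17 rad)) and ((z of dish4 in the frame of shelf_top between -0.006 and 0.006 m and horizontal distance between dish4 and shelf below 0.12 m) or (z of dish4 in the frame of dish0 between 0.029 and 0.039 m and y of dish4 in the frame of dish0 between -0.012 and 0.012 m and horizontal distance between dish4 and dish0 between 0.015 and 0.045 m and angle between the x axis of dish4 and the x axis of dish0, either way round below 0.17 rad) or (z of dish4 in the frame of dish1 between 0.029 and 0.039 m and y of dish4 in the frame of dish1 between -0.012 and 0.012 m and horizontal distance between dish4 and dish1 between 0.015 and 0.045 m and angle between the x axis of dish4 and the x axis of dish1, either way round below 0.17 rad) or (z of dish4 in the frame of dish2 between 0.029 and 0.039 m and y of dish4 in the frame of dish2 between -0.012 and 0.012 m and horizontal distance between dish4 and dish2 between 0.015 and 0.045 m and angle between the x axis of dish4 and the x axis of dish2, either way round below 0.17 rad) or (z of dish4 in the frame of dish3 between 0.029 and 0.039 m and y of dish4 in the frame of dish3 between -0.012 and 0.012 m and horizontal distance between dish4 and dish3 between 0.015 and 0.045 m and angle between the x axis of dish4 and the x axis of dish3, either way round below 0.17 rad) or (z of dish4 in the frame of dish5 between 0.029 and 0.039 m and y of dish4 in the frame of dish5 between -0.012 and 0.012 m and horizontal distance between dish4 and dish5 between 0.015 and 0.045 m and angle between the x axis of dish4 and the x axis of dish5, either way round below 0.17 rad)) and ((z of dish5 in the frame of shelf_top between -0.006 and 0.006 m and horizontal distance between dish5 and shelf below 0.12 m) or (z of dish5 in the frame of dish0 between 0.029 and 0.039 m and y of dish5 in the frame of dish0 between -0.012 and 0.012 m and horizontal distance between dish5 and dish0 between 0.015 and 0.045 m and angle between the x axis of dish5 and the x axis of dish0, either way round below 0.17 rad) or (z of dish5 in the frame of dish1 between 0.029 and 0.039 m and y of dish5 in the frame of dish1 between -0.012 and 0.012 m and horizontal distance between dish5 and dish1 between 0.015 and 0.045 m and angle between the x axis of dish5 and the x axis of dish1, either way round below 0.17 rad) or (z of dish5 in the frame of dish2 between 0.029 and 0.039 m and y of dish5 in the frame of dish2 between -0.012 and 0.012 m and horizontal distance between dish5 and dish2 between 0.015 and 0.045 m and angle between the x axis of dish5 and the x axis of dish2, either way round below 0.17 rad) or (z of dish5 in the frame of dish3 between 0.029 and 0.039 m and y of dish5 in the frame of dish3 between -0.012 and 0.012 m and horizontal distance between dish5 and dish3 between 0.015 and 0.045 m and angle between the x axis of dish5 and the x axis of dish3, either way round below 0.17 rad) or (z of dish5 in the frame of dish4 between 0.029 and 0.039 m and y of dish5 in the frame of dish4 between -0.012 and 0.012 m and horizontal distance between dish5 and dish4 between 0.015 and 0.045 m and angle between the x axis of dish5 and the x axis of dish4, either way round below 0.17 rad)) and horizontal distance between dish0 and dish1 below 0.058 m and (z of dish1 in the frame of dish0 between -0.054 and 0.054 m or z of dish1 in the frame of dish0 above 0.082 m or z of dish1 in the frame of dish0 below -0.082 m or horizontal distance between dish0 and dish1 below 0.022 m) and horizontal distance between each of dish0, dish1 and dish2 below 0.058 m and (z of dish2 in the frame of dish0 between -0.054 and 0.054 m or z of dish2 in the frame of dish0 above 0.082 m or z of dish2 in the frame of dish0 below -0.082 m or horizontal distance between dish0 and dish2 below 0.022 m) and horizontal distance between each of dish0, dish1, dish2 and dish3 below 0.058 m and (z of dish3 in the frame of dish0 between -0.054 and 0.054 m or z of dish3 in the frame of dish0 above 0.082 m or z of dish3 in the frame of dish0 below -0.082 m or horizontal distance between dish0 and dish3 below 0.022 m) and horizontal distance between each of dish0, dish1, dish2, dish3 and dish4 below 0.058 m and (z of dish4 in the frame of dish0 between -0.054 and 0.054 m or z of dish4 in the frame of dish0 above 0.082 m or z of dish4 in the frame of dish0 below -0.082 m or horizontal distance between dish0 and dish4 below 0.022 m) and horizontal distance between each of dish0, dish1, dish2, dish3, dish4 and dish5 below 0.058 m and (z of dish5 in the frame of dish0 between -0.054 and 0.054 m or z of dish5 in the frame of dish0 above 0.082 m or z of dish5 in the frame of dish0 below -0.082 m or horizontal distance between dish0 and dish5 below 0.022 m) and (z of dish2 in the frame of dish1 between -0.054 and 0.054 m or z of dish2 in the frame of dish1 above 0.082 m or z of dish2 in the frame of dish1 below -0.082 m or horizontal distance between dish1 and dish2 below 0.022 m) and (z of dish3 in the frame of dish1 between -0.054 and 0.054 m or z of dish3 in the frame of dish1 above 0.082 m or z of dish3 in the frame of dish1 below -0.082 m or horizontal distance between dish1 and dish3 below 0.022 m) and (z of dish4 in the frame of dish1 between -0.054 and 0.054 m or z of dish4 in the frame of dish1 above 0.082 m or z of dish4 in the frame of dish1 below -0.082 m or horizontal distance between dish1 and dish4 below 0.022 m) and (z of dish5 in the frame of dish1 between -0.054 and 0.054 m or z of dish5 in the frame of dish1 above 0.082 m or z of dish5 in the frame of dish1 below -0.082 m or horizontal distance between dish1 and dish5 below 0.022 m) and (z of dish3 in the frame of dish2 between -0.054 and 0.054 m or z of dish3 in the frame of dish2 above 0.082 m or z of dish3 in the frame of dish2 below -0.082 m or horizontal distance between dish2 and dish3 below 0.022 m) and (z of dish4 in the frame of dish2 between -0.054 and 0.054 m or z of dish4 in the frame of dish2 above 0.082 m or z of dish4 in the frame of dish2 below -0.082 m or horizontal distance between dish2 and dish4 below 0.022 m) and (z of dish5 in the frame of dish2 between -0.054 and 0.054 m or z of dish5 in the frame of dish2 above 0.082 m or z of dish5 in the frame of dish2 below -0.082 m or horizontal distance between dish2 and dish5 below 0.022 m) and (z of dish4 in the frame of dish3 between -0.054 and 0.054 m or z of dish4 in the frame of dish3 above 0.082 m or z of dish4 in the frame of dish3 below -0.082 m or horizontal distance between dish3 and dish4 below 0.022 m) and (z of dish5 in the frame of dish3 between -0.054 and 0.054 m or z of dish5 in the frame of dish3 above 0.082 m or z of dish5 in the frame of dish3 below -0.082 m or horizontal distance between dish3 and dish5 below 0.022 m) and (z of dish5 in the frame of dish4 between -0.054 and 0.054 m or z of dish5 in the frame of dish4 above 0.082 m or z of dish5 in the frame of dish4 below -0.082 m or horizontal distance between dish4 and dish5 below 0.022 m) and horizontal distance between each of bead0, bead1, bead2, bead3, bead4, bead5 and saucer below 0.055 m and z of bead0 in the frame of saucer between 0.01 and 0.045 m and z of bead1 in the frame of saucer between 0.01 and 0.045 m and z of bead2 in the frame of saucer between 0.01 and 0.045 m and z of bead3 in the frame of saucer between 0.01 and 0.045 m and z of bead4 in the frame of saucer between 0.01 and 0.045 m and z of bead5 in the frame of saucer between 0.01 and 0.045 m and z of saucer in the frame of shelf_top between -0.006 and 0.006 m and height (world z) of scoop between -0.005 and 0.008 m); the robot touches nothing.
It fails at once if a bead has ended up outside both the scoop and the saucer ((distance between bead0 and scoop_in above 0.088 m and horizontal distance between bead0 and saucer above 0.078 m) or (distance between bead1 and scoop_in above 0.088 m and horizontal distance between bead1 and saucer above 0.078 m) or (distance between bead2 and scoop_in above 0.088 m and horizontal distance between bead2 and saucer above 0.078 m) or (distance between bead3 and scoop_in above 0.088 m and horizontal distance between bead3 and saucer above 0.078 m) or (distance between bead4 and scoop_in above 0.088 m and horizontal distance between bead4 and saucer above 0.078 m) or (distance between bead5 and scoop_in above 0.088 m and horizontal distance between bead5 and saucer above 0.078 m)).
It fails at once if a bead was let go from more than about 65 mm above the saucer's rim ((distance between bead0 and scoop_in above 0.088 m and z of bead0 in the frame of saucer above 0.1 m) or (distance between bead1 and scoop_in above 0.088 m and z of bead1 in the frame of saucer above 0.1 m) or (distance between bead2 and scoop_in above 0.088 m and z of bead2 in the frame of saucer above 0.1 m) or (distance between bead3 and scoop_in above 0.088 m and z of bead3 in the frame of saucer above 0.1 m) or (distance between bead4 and scoop_in above 0.088 m and z of bead4 in the frame of saucer above 0.1 m) or (distance between bead5 and scoop_in above 0.088 m and z of bead5 in the frame of saucer above 0.1 m)).
It fails at once if a bystander (jar, kiln prop, brush) was pushed more than 50 mm or tipped over (distance of any of jar, prop0, prop1, brush from where it was at the start of the episode above 0.05 m or angle between any of jar, prop0, prop1's own z axis and vertical above 0.6 rad).
Of dish0, dish1, dish2, dish3, dish4, dish5 only 4 to 6 are there at a start; the rules pass over those that are not, and their reading is None.
At some moment in a run one of dish0, dish1, dish2, dish3, dish4, dish5 may be knocked a few centimetres aside while the robot is not near it.
It also fails if it takes over 210 s, if anything falls off the work surface, if the arm or the gripper's body presses on something with over 40 N, if the wrist force passes 120 N, or if a joint passes its speed limit or range.

## Working session

There is one attempt and no reset: what is moved stays moved. The work goes in short steps, Python scripts to look and compute and a tool call to move; the robot and the scene stay as the last step left them, time stands still between calls to the robot, and variables do not carry over. Pictures are saved under pics/ and viewed, and the job is handed in when it is done.

Besides the shell and the picture viewer there is one more tool, called after "Emit:" by a JSON object that holds its "name" and its "arguments". play_rows: Moves the arm, as the interface text tells. Its arguments: {"type":"object","properties":{"moves":{"type":"array","items":{"type":"array","items":{"type":"number"}}},"newtons":{"type":"number"}},"required":["moves"]}

```bash
ls; mkdir -p pics; python3 - <<'E'
from plant import r
import cv2,numpy as np
s=r.read_state(); print(s)
for n in("side","top"):
    p,d=r.grab_frame(n); cv2.imwrite(f"pics/{n}0.png",p); np.save(f"pics/{n}0.npy",d)
    print(r.camera_info(n))
E
```

```text
pics
{'time_s': 0.0, 'joints': array([ 1.10760938e+00,  3.13487372e-01,  1.49843168e+00,  2.30259846e-05,
        1.33095316e+00, -2.23382678e-01]), 'qvel': array([-1.21658810e-03, -9.45466269e-04, -1.16787628e-03,  2.09380097e-04,
        6.32156191e-05,  2.73166265e-03]), 'tau': array([-1.38956708e-03, -4.12267435e+01, -2.59738863e+01, -3.55367292e-04,
        4.16901894e-03,  1.07143376e-05]), 'eef_pos': array([0.12462393, 0.50983886, 0.30331791]), 'ee_rot': array([-0.70160629,  0.70245296, -0.08474223,  0.08442281]), 'contact_force': array([-0.64033108,  0.49772432, -0.47962314]), 'torque': array([-0.02026851,  0.06046651,  0.01771479]), 'finger_gap': 0.08531590330076923}
{'fx': 540.3625143211249, 'fy': 540.3625143211249, 'cx': 319.8445141756231, 'cy': 240.01676233312105, 'rvec': array([ 2.20538095, -0.6697653 ,  0.30460337]), 'tvec': array([-0.51470955,  0.23352469,  0.90248637])}
{'fx': 457.3062112799734, 'fy': 457.3062112799734, 'cx': 324.0091904883571, 'cy': 251.1046442477491, 'rvec': array([ 2.10058615, -2.13083713,  0.20725364]), 'tvec': array([-0.03074755,  0.59857512,  1.04861265])}
```

View pics/top0.png

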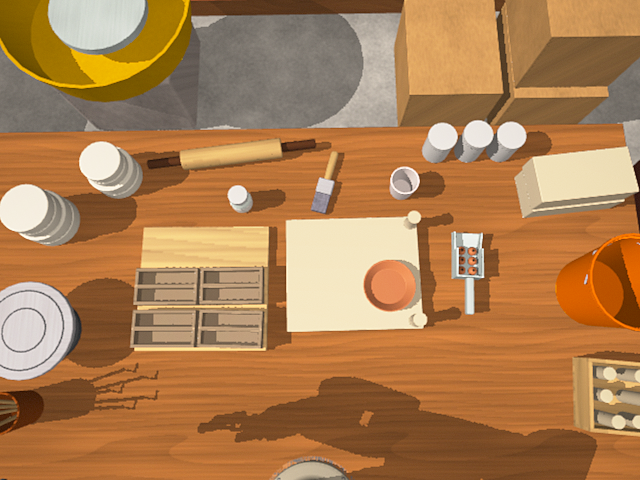

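View pics/side0.png

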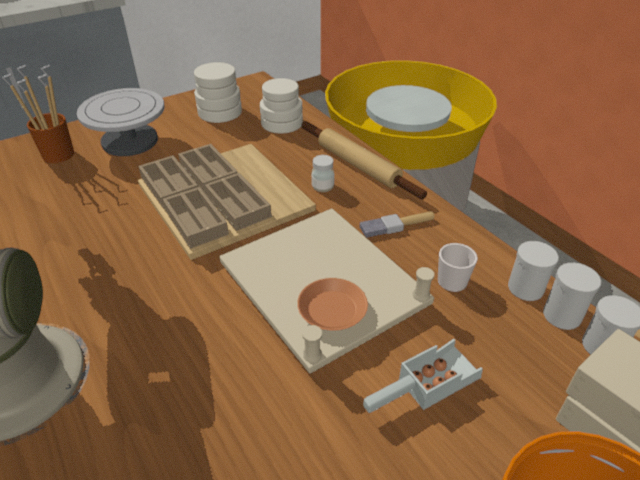

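The top view shows four dishes in a 2×2 block at about (165,285), (232,285), (165,328) and (232,328). The saucer is at (390,285), and the scoop, with its lip pointing up in the image (+x), is at (467,258). Next I'll build helpers and measure.

```bash
cat > h.py <<'E'
import cv2,numpy as np
from scipy.spatial.transform import Rotation as R
from plant import r
def cam(n):
    c=r.camera_info(n); return c,R.from_rotvec(c['rvec']).as_matrix()
def cloud(n,d):
    c,M=cam(n); v,u=np.mgrid[0:480,0:640]
    P=np.stack([(u-c['cx'])/c['fx']*d,(v-c['cy'])/c['fy']*d,d],-1)
    W=(P-c['tvec'])@M
    W[d<=0]=np.nan
    return W
def proj(n,X):
    c,M=cam(n); q=np.atleast_2d(X)@M.T+c['tvec']
    return np.c_[q[:,0]/q[:,2]*c['fx']+c['cx'],q[:,1]/q[:,2]*c['fy']+c['cy']]
def ray(n,uv,z):
    c,M=cam(n); d=np.array([(uv[0]-c['cx'])/c['fx'],(uv[1]-c['cy'])/c['fy'],1])@M
    o=-M.T@c['tvec']; return o+d*(z-o[2])/d[2]
E
python3 - <<'E'
from h import *
np.set_printoptions(precision=4,suppress=True)
print(proj('top',[[0.125,.51,.304],[0,0,0],[.5,0,0]]))
d=np.load('pics/top0.npy');W=cloud('top',d)
ds=np.load('pics/side0.npy');Ws=cloud('side',ds)
for n in ['top','side']:
    w=W if n=='top' else Ws
    for t in ['dish0','saucer','scoop','shelf','board','jar','brush','prop0','bead0']:
        for o in r.outline_of(n,t):
            p=w[o['mask']]; p=p[~np.isnan(p[:,0])]
            if len(p)==0: print(n,t,'empty');continue
            print(n,t,round(o['conf'],2),o['box'],'n',len(p),np.percentile(p,[2,50,98],axis=0).round(3).tolist())
for n in ['top','side']:
    for t in ['scoop_lip','scoop_grip','scoop','saucer','dish0']:
        print(n,t,[(round(o['conf'],2),np.round(o['position'],1)) for o in r.tip_of(n,t)])
print(r.read_state()['time_s'])
E
```

```text
[[  3.5685 500.6831]
 [310.6    512.1468]
 [308.9898 294.329 ]]
top dish0 0.85 [129.6, 308.4, 70.6, 42.5] n 2662 [[0.375, 0.266, 0.014], [0.418, 0.344, 0.032], [0.462, 0.416, 0.06]]
top dish0 0.85 [135.9, 270.6, 66.6, 39.6] n 2606 [[0.475, 0.265, 0.016], [0.517, 0.343, 0.034], [0.564, 0.413, 0.06]]
top dish0 0.6 [197.3, 311.2, 67.5, 40.4] n 2499 [[0.373, 0.11, 0.026], [0.415, 0.186, 0.032], [0.46, 0.256, 0.06]]
top dish0 0.58 [199.9, 268.1, 66.8, 35.8] n 2446 [[0.475, 0.109, 0.024], [0.516, 0.185, 0.032], [0.561, 0.256, 0.06]]
top dish0 0.22 [403.9, 211.9, 17.2, 19.2] n 217 [[0.657, -0.271, 0.028], [0.668, -0.255, 0.085], [0.685, -0.242, 0.091]]
top saucer 0.96 [364.2, 259.9, 54.7, 50.0] n 2192 [[0.457, -0.253, 0.03], [0.514, -0.197, 0.038], [0.571, -0.137, 0.053]]
top scoop 0.65 [448.5, 231.9, 36.1, 82.3] n 1521 [[0.45, -0.432, -0.001], [0.57, -0.394, 0.021], [0.645, -0.361, 0.05]]
top scoop 0.31 [200.7, 266.6, 69.9, 39.2] n 2496 [[0.475, 0.109, 0.018], [0.516, 0.185, 0.032], [0.561, 0.257, 0.06]]
top shelf 0.88 [286.3, 216.6, 136.8, 117.2] n 12459 [[0.413, -0.268, 0.025], [0.56, -0
[... 3413 characters left out ...]
rray([466.5, 232.8]))]
top scoop_grip [(0.87, array([469.5, 294.8]))]
top scoop [(0.83, array([462.6, 260. ]))]
top saucer [(0.93, array([387.3, 286.2])), (0.47, array([459.2, 269.1]))]
top dish0 [(0.63, array([169.9, 329.2])), (0.62, array([173.1, 289.6])), (0.6, array([236.5, 287.5])), (0.58, array([233.9, 329.2]))]
side scoop_lip [(0.76, array([462.7, 359. ]))]
side scoop_grip [(0.86, array([388.1, 393.6]))]
side scoop [(0.66, array([435.7, 382.6]))]
side saucer [(0.88, array([331.9, 310.2]))]
side dish0 [(0.8, array([208.1, 172.6])), (0.8, array([193.6, 224.2])), (0.74, array([421.9, 297.6])), (0.72, array([168.3, 188.9])), (0.63, array([238.5, 210.5])), (0.2, array([422.4, 370. ]))]
1.5
```

Every dish rim is at z≈0.06, which means one layer and exactly four dishes. Next I'll measure the scoop, shelf and tool axes precisely.

```bash
python3 - <<'E'
from h import *
np.set_printoptions(precision=4,suppress=True)
s=r.read_state(); q=s['ee_rot']; M=R.from_quat([q[1],q[2],q[3],q[0]]).as_matrix(); print('tool axes cols\n',M)
W=cloud('top',np.load('pics/top0.npy'));Ws=cloud('side',np.load('pics/side0.npy'))
P=np.r_[W.reshape(-1,3),Ws.reshape(-1,3)];P=P[~np.isnan(P[:,0])]
def box(x0,x1,y0,y1,z0,z1): 
    m=(P[:,0]>x0)&(P[:,0]<x1)&(P[:,1]>y0)&(P[:,1]<y1)&(P[:,2]>z0)&(P[:,2]<z1);return P[m]
# handle top
for nm,Q in(('top',W),('side',Ws)):
    P=Q.reshape(-1,3);P=P[~np.isnan(P[:,0])]
    h=box(.43,.53,-.44,-.36,.04,.06); 
    print(nm,'handle n',len(h),h.mean(0),np.percentile(h,[1,99],axis=0))
    c,rad=None,None
    a=np.polyfit(h[:,0],h[:,1],1);print('yaw deg',np.degrees(np.arctan(a[0])),'y at x=.48',np.polyval(a,.48))
    w=box(.52,.66,-.45,-.35,.036,.06); print('walls',np.percentile(w,[1,99],axis=0)); print(cv2.minAreaRect(w[:,:2].astype(np.float32)*1000))
    t=box(.4,.72,-.45,-.33,.006,.06); print('all',cv2.minAreaRect(t[:,:2].astype(np.float32)*1000))
    sr=box(.43,.6,-.29,-.12,.047,.058); print('saucer rim',sr[:,:2].min(0),sr[:,:2].max(0),cv2.minEnclosingCircle(sr[:,:2].astype(np.float32)))
    sh=box(.38,.72,-.3,.08,.024,.036); print('shelf',cv2.minAreaRect(sh[:,:2].astype(np.float32)*1000),np.median(sh[:,2]))
    for b in((.36,.468,.26,.43),(.468,.58,.26,.43),(.36,.467,.09,.261),(.467,.58,.09,.261)):
        k=box(*b,.053,.066); print('dish',cv2.minAreaRect(k[:,:2].astype(np.float32)*1000),np.median(k[:,2]))
print('lip',ray('top',(466.5,232.8),.014),ray('side',(462.7,359),.014),'grip',ray('top',(469.5,294.8),.037),ray('side',(388.1,393.6),.037))
im=cv2.imread('pics/side0.png');cv2.imwrite('pics/z0.png',cv2.resize(im[320:430,340:500],None,fx=5,fy=5,interpolation=cv2.INTER_CUBIC))
E
```

```text
tool axes cols
 [[ 0.9714 -0.      0.2375]
 [-0.2375  0.      0.9714]
 [-0.     -1.      0.    ]]
top handle n 297 [ 0.4865 -0.3893  0.0463] [[ 0.4429 -0.4017  0.0408]
 [ 0.5291 -0.3793  0.0514]]
yaw deg -3.7411543376172185 y at x=.48 -0.388886406317006
walls [[ 0.5218 -0.4289  0.0366]
 [ 0.6019 -0.361   0.051 ]]
((561.0596313476562, -395.4990234375), (67.78213500976562, 83.05986022949219), 86.48175811767578)
all ((529.2005004882812, -382.27996826171875), (88.20716857910156, 246.4624786376953), 82.0740966796875)
saucer rim [ 0.4303 -0.2572] [ 0.5761 -0.1338] ((0.49935585260391235, -0.2052324265241623), 0.07997709512710571)
shelf ((549.223388671875, -110.50364685058594), (280.0833435058594, 329.968017578125), 0.6711294651031494) 0.029234269750414127
dish ((418.87969970703125, 338.6180114746094), (157.28836059570312, 86.18209075927734), 89.18704223632812) 0.056718960169033175
dish ((519.4541625976562, 340.36761474609375), (151.17172241210938, 87.56229400634766), 89.23162078857422) 0.056358052556508
dish ((415.7676696777344, 183.793701171875), (150.34288024902344, 87.89983367919922), 87
[... 745 characters left out ...]
969), (281.8988952636719, 333.6265869140625), 0.7394117116928101) 0.029180566838015346
dish ((420.1221923828125, 341.75390625), (163.60105895996094, 88.9849624633789), 89.21475982666016) 0.05670498498512488
dish ((520.0360717773438, 339.3681335449219), (158.02993774414062, 89.52465057373047), 88.93692779541016) 0.05675747559678453
dish ((417.6975402832031, 185.10470581054688), (153.54246520996094, 88.74341583251953), 87.96681213378906) 0.05675634710188347
dish ((519.9456787109375, 183.67955017089844), (90.42379760742188, 152.74693298339844), 0.3209231495857239) 0.05681196639771901
lip [ 0.6493 -0.402   0.014 ] [ 0.6469 -0.3946  0.014 ] grip [ 0.4894 -0.3903  0.037 ] [ 0.4878 -0.3873  0.037 ]
```

View pics/z0.png

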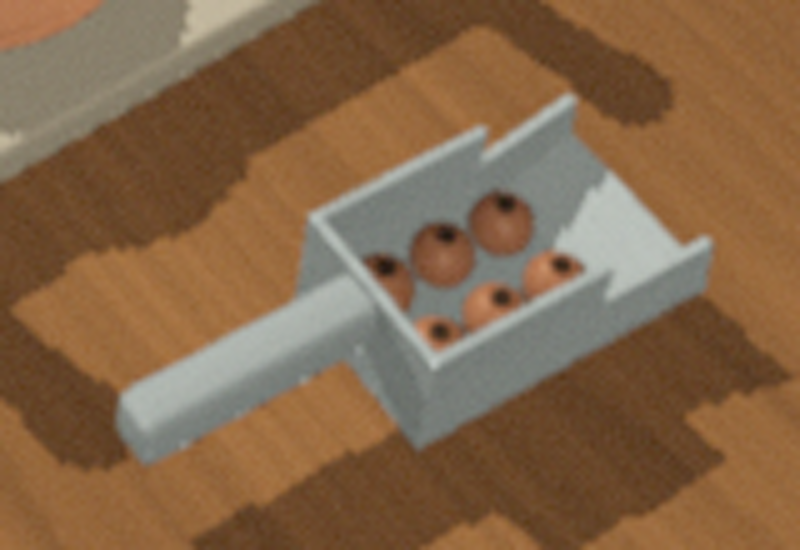

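The scoop sits upright at yaw ≈ −3.7°, with its grip at (0.4885, −0.389, 0.037), and all six beads are in it. I'll write a move-planning helper and travel to it.

```bash
cat >> h.py <<'E'
np.set_printoptions(precision=4,suppress=True)
def pose():
    s=r.read_state();q=s['ee_rot'];return s,np.array(s['eef_pos']),R.from_quat([q[1],q[2],q[3],q[0]])
def Rdown(yawdeg,pitch=0):
    # tool x at yaw, y down; pitch about world axis perpendicular (lip dip): rotate about horizontal axis z x toolx
    a=np.radians(yawdeg);x=np.array([np.cos(a),np.sin(a),0]);y=np.array([0,0,-1.]);z=np.cross(x,y)
    M=np.c_[x,y,z]; side=np.cross([0,0,1],x)
    return R.from_rotvec(side*np.radians(pitch))*R.from_matrix(M)
def plan(seq,start=None):
    """seq of (pos,R): print rows from one pose to next"""
    if start is None: _,p,Q=pose()
    else: p,Q=start
    for p2,Q2 in seq:
        p2=np.array(p2); d=Q.inv().apply(p2-p); w=(Q.inv()*Q2).as_rotvec(degrees=True)
        print('rot',w.round(2),'shift',d.round(4),'rows',round(max(np.linalg.norm(d)/.0417,np.linalg.norm(w)/7.16),1))
        p,Q=p2,Q2
E
python3 - <<'E'
from h import *
s,p,Q=pose()
plan([([.45,.2,.3],Rdown(-3.7)),([.47,-.1,.28],Rdown(-3.7)),([.4885,-.389,.2],Rdown(-3.7))])
E
```

```text
rot [ -0.   -10.04  -0.  ] shift [ 0.3896  0.0039 -0.2238] rows 10.8
rot [0. 0. 0.] shift [ 0.0393  0.02   -0.2981] rows 7.2
rot [0. 0. 0.] shift [ 0.0371  0.08   -0.2872] rows 7.2
```

Emit:
{"name": "play_rows", "arguments": {"moves": [[0, -10, 0, 0.39, 0, -0.224, 0], [0, -10, 0, 0.39, 0, -0.224, 0], [0, -10, 0, 0.39, 0, -0.224, 0], [0, -10, 0, 0.39, 0, -0.224, 0], [0, -10, 0, 0.39, 0, -0.224, 0], [0, -10, 0, 0.39, 0, -0.224, 0], [0, -10, 0, 0.39, 0, -0.224, 0], [0, -10, 0, 0.39, 0, -0.224, 0], [0, -10, 0, 0.39, 0, -0.224, 0], [0, -10, 0, 0.39, 0, -0.224, 0], [0, -10, 0, 0.39, 0, -0.224, 0], [0, -10, 0, 0.39, 0, -0.224, 0]]}}

```text
time_s: 2.5
eef_pos: [0.454, 0.1957, 0.3036]
ee_rot: [-0.706, 0.707, -0.025, 0.025]
contact_force: [0.2, -0.2, -0.2]
finger_gap: 0.0853
```

Emit:
{"name": "play_rows", "arguments": {"moves": [[0, 0, 0, 0.038, 0.02, -0.296, 0], [0, 0, 0, 0.038, 0.02, -0.296, 0], [0, 0, 0, 0.038, 0.02, -0.296, 0], [0, 0, 0, 0.038, 0.02, -0.296, 0], [0, 0, 0, 0.038, 0.02, -0.296, 0], [0, 0, 0, 0.038, 0.02, -0.296, 0], [0, 0, 0, 0.038, 0.02, -0.296, 0], [0, 0, 0, 0.038, 0.02, -0.296, 0], [0, 0, 0, 0.038, 0.02, -0.296, 0]]}}

```text
time_s: 3.25
eef_pos: [0.4689, -0.1, 0.2836]
ee_rot: [0.707, -0.707, 0.025, -0.024]
contact_force: [-0.6, 0.0, -0.1]
finger_gap: 0.0854
```

Emit:
{"name": "play_rows", "arguments": {"moves": [[0, 0, 0, 0.037, 0.11, -0.286, 0], [0, 0, 0, 0.037, 0.11, -0.286, 0], [0, 0, 0, 0.037, 0.11, -0.286, 0], [0, 0, 0, 0.037, 0.11, -0.286, 0], [0, 0, 0, 0.037, 0.11, -0.286, 0], [0, 0, 0, 0.037, 0.11, -0.286, 0], [0, 0, 0, 0.037, 0.11, -0.286, 0], [0, 0, 0, 0.037, 0.11, -0.286, 0], [0, 0, 0, 0.037, 0.11, -0.286, 0], [0, 0, 0, 0.037, 0.11, -0.286, 0]]}}

```text
time_s: 4.08
eef_pos: [0.4879, -0.3846, 0.1735]
ee_rot: [0.707, -0.706, 0.023, -0.023]
contact_force: [-0.9, 0.1, 0.2]
finger_gap: 0.0853
```

```bash
python3 - <<'E'
from h import *
s,p,Q=pose();print(p,s['joints'])
plan([([.4885,-.389,.091],Rdown(-3.8))])
g,d=r.grab_frame('top');cv2.imwrite('pics/t1.png',g)
W=cloud('top',d);
P=W.reshape(-1,3);P=P[~np.isnan(P[:,0])]
E
```

```text
[ 0.4879 -0.3846  0.1735] [-0.856   0.6421  1.3456  0.0004  1.1552 -2.3623]
rot [-0.07  0.1  -0.03] shift [ 0.0009  0.0825 -0.0044] rows 2.0
```

Emit:
{"name": "play_rows", "arguments": {"moves": [[0, 0, 0, 0.001, 0.03, -0.004, 0], [0, 0, 0, 0.001, 0.06, -0.004, 0], [0, 0, 0, 0.001, 0.082, -0.004, 0], [0, 0, 0, 0.001, 0.082, -0.004, 0.4], [0, 0, 0, 0.001, 0.082, -0.004, 0.6], [0, 0, 0, 0.001, 0.082, -0.004, 1], [0, 0, 0, 0.001, 0.082, -0.004, 1], [0, 0, 0, 0.001, 0.082, -0.004, 1], [0, 0, 0, 0.001, 0.082, -0.004, 1], [0, 0, 0, 0.001, 0.082, -0.004, 1], [0, 0, 0, 0.001, 0.082, -0.004, 1], [0, 0, 0, 0.001, 0.082, -0.004, 1]], "newtons": 80}}

```text
time_s: 5.13
eef_pos: [0.4884, -0.3901, 0.0933]
ee_rot: [-0.706, 0.707, -0.023, 0.024]
contact_force: [-0.8, 2.4, 7.2]
finger_gap: 0.0169
```

```bash
python3 - <<'E'
from h import *
s,p,Q=pose();print(p,Q.as_matrix(),s['joints'],s['finger_gap'],s['contact_force'],s['torque'])
for n in('top','side'):
    g,d=r.grab_frame(n);cv2.imwrite(f'pics/{n}2.png',g)
E
```

```text
[ 0.4884 -0.3901  0.0933] [[ 0.9979  0.0015  0.0653]
 [-0.0653 -0.0012  0.9979]
 [ 0.0016 -1.     -0.0011]] [-0.8613  0.7505  1.3868  0.0005  1.0024 -2.367 ] 0.016854217977348134 [-0.8469  2.3871  7.1692] [ 0.4189 -0.0125  0.1202]
```

View pics/side2.png

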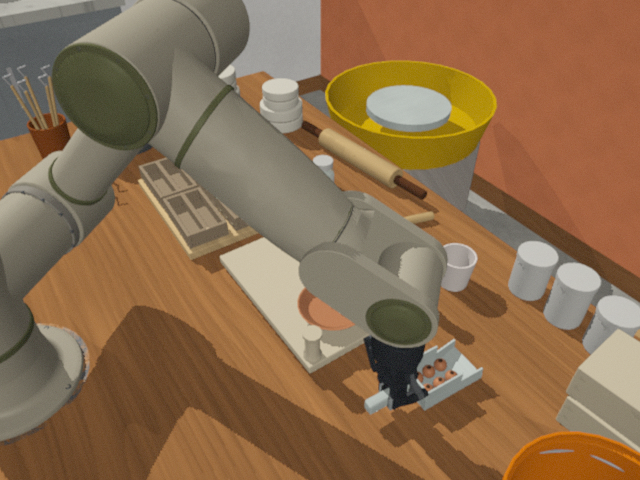

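Grip is firm with a 16.9 mm gap and all the beads are in place. I'll lift gently and work out the carry.

Emit:
{"name": "play_rows", "arguments": {"moves": [[0, 0, 0, 0, -0.004, 0, 1], [0, 0, 0, 0, -0.01, 0, 1], [0, 0, 0, 0, -0.02, 0, 1], [0, 0, 0, 0, -0.032, 0, 1], [0, 0, 0, 0, -0.045, 0, 1], [0, 0, 0, 0, -0.058, 0, 1], [0, 0, 0, 0, -0.071, 0, 1], [0, 0, 0, 0, -0.084, 0, 1], [0, 0, 0, 0, -0.096, 0, 1], [0, 0, 0, 0, -0.107, 0, 1], [0, 0, 0, 0, -0.113, 0, 1], [0, 0, 0, 0, -0.115, 0, 1]]}}

```text
time_s: 6.23
eef_pos: [0.4881, -0.3901, 0.2083]
ee_rot: [-0.706, 0.707, -0.023, 0.024]
contact_force: [0.8, -0.4, -2.1]
finger_gap: 0.0169
```

```bash
python3 - <<'E'
from h import *
s,p,Q=pose();print(p,s['joints'],s['finger_gap'],s['torque'],Q.as_matrix()[:,0])
g,d=r.grab_frame('side');cv2.imwrite('pics/side3.png',g);
print(ray('top',(387.3,286.2),.03),ray('side',(331.9,310.2),.03))
Ws=cloud('side',np.load('pics/side0.npy'));W=cloud('top',np.load('pics/top0.npy'))
for w in(Ws,W):
    P=w.reshape(-1,3);P=P[~np.isnan(P[:,0])]
    m=(np.hypot(P[:,0]-.515,P[:,1]+.195)<.075)&(P[:,2]>.047)&(P[:,2]<.06);k=P[m]
    print('saucer',cv2.minEnclosingCircle(k[:,:2].astype(np.float32)),k.min(0),k.max(0))
C=np.array([.515,-.195]);yaw=-3.8;c,sn=np.cos(np.radians(yaw)),np.sin(np.radians(yaw))
lip=np.array([C[0]-.022,C[1]+.002]);t=lip-.161*np.array([c,sn]);print('tcp',t)
plan([([t[0],t[1],.208],Rdown(yaw)),([t[0],t[1],.03+.048+.0793],Rdown(yaw))])
E
```

```text
[ 0.4881 -0.3901  0.2083] [-0.8615  0.6116  1.2999 -0.      1.2282 -2.367 ] 0.016891603313440015 [0.0276 0.1909 0.0088] [ 0.9979 -0.0652  0.0013]
[ 0.514  -0.1931  0.03  ] [ 0.5168 -0.1924  0.03  ]
saucer ((0.515200138092041, -0.19224922358989716), 0.06480284780263901) [ 0.4528 -0.2555  0.047 ] [ 0.5799 -0.1286  0.0547]
saucer ((0.5136798620223999, -0.19577810168266296), 0.0633213222026825) [ 0.4518 -0.2572  0.047 ] [ 0.5761 -0.1338  0.0566]
tcp [ 0.3324 -0.1823]
rot [0.05 0.07 0.04] shift [-0.1689 -0.0005  0.1971] rows 6.2
rot [0. 0. 0.] shift [0.     0.0507 0.    ] rows 1.2
```

View pics/side3.png

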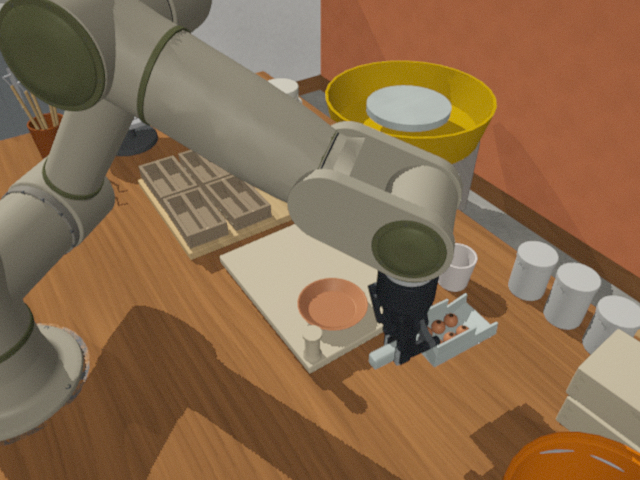

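Emit:
{"name": "play_rows", "arguments": {"moves": [[0, 0, 0, -0.002, 0, 0.002, 1], [0, 0, 0, -0.006, 0, 0.007, 1], [0, 0, 0, -0.012, 0, 0.014, 1], [0, 0, 0, -0.02, 0, 0.023, 1], [0, 0, 0, -0.03, 0, 0.035, 1], [0, 0, 0, -0.041, 0, 0.048, 1], [0, 0, 0, -0.053, 0, 0.062, 1], [0, 0, 0, -0.066, 0, 0.077, 1], [0, 0, 0, -0.079, 0, 0.092, 1], [0, 0, 0, -0.092, 0, 0.107, 1], [0, 0, 0, -0.105, 0, 0.122, 1], [0, 0, 0, -0.117, 0, 0.136, 1]]}}

```text
time_s: 7.28
eef_pos: [0.3789, -0.2451, 0.2063]
ee_rot: [0.707, -0.706, 0.023, -0.023]
contact_force: [-0.1, -0.6, -3.0]
finger_gap: 0.0168
```

Emit:
{"name": "play_rows", "arguments": {"moves": [[0, 0, 0, -0.011, 0, 0.013, 1], [0, 0, 0, -0.021, 0, 0.025, 1], [0, 0, 0, -0.03, 0, 0.036, 1], [0, 0, 0, -0.038, 0, 0.046, 1], [0, 0, 0, -0.044, 0, 0.053, 1], [0, 0, 0, -0.049, 0, 0.058, 1], [0, 0, 0, -0.052, 0, 0.061, 1], [0, 0, 0, -0.052, 0, 0.061, 1]]}}

```text
time_s: 7.95
eef_pos: [0.3318, -0.182, 0.2069]
ee_rot: [0.707, -0.707, 0.023, -0.023]
contact_force: [0.5, -0.5, -2.8]
finger_gap: 0.0166
```

```bash
python3 - <<'E'
from h import *
s,p,Q=pose();print(p,s['joints'],s['finger_gap'],Q.as_matrix()[:,0])
for n in('top','side'):
    g,d=r.grab_frame(n);cv2.imwrite(f'pics/{n}4.png',g);
    for o in r.tip_of(n,'scoop_lip')[:1]: print(n,o['conf'],ray(n,o['position'],p[2]-.0793))
a=cv2.imread('pics/top4.png')[180:360,280:480];b=cv2.imread('pics/side4.png')[220:400,240:440]
cv2.imwrite('pics/c4.png',cv2.resize(np.hstack([a,b]),None,fx=2,fy=2))
E
```

```text
[ 0.3318 -0.182   0.2069] [-0.814   0.1076  2.0356 -0.      0.9985 -2.3196] 0.01660239775671247 [ 0.9979 -0.0651 -0.0001]
top 0.79 [ 0.4937 -0.1982  0.1276]
side 0.91 [ 0.497  -0.1815  0.1276]
```

View pics/c4.png

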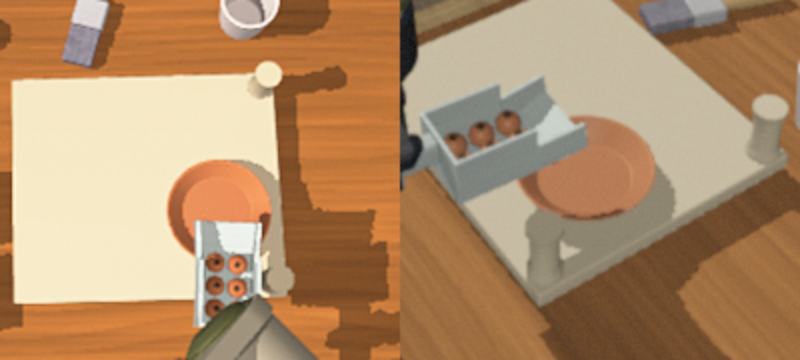

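The lip is over the saucer and the beads haven't moved. Now I'll compute the lip-pivoted tip rows.

```bash
python3 - <<'E'
from h import *
L=np.array([.161,.0793,0])
def d(th0,th):  # shift in frame at th0, lip drop world
    Ra=R.from_rotvec([0,0,th0],degrees=True);Rb=R.from_rotvec([0,0,th],degrees=True)
    drop=lambda t:.010*min(t/20,1)
    # in base (flat) tool frame: tcp = lip - R L ; y is down
    pa=np.array([0,drop(th0),0])-Ra.apply(L);pb=np.array([0,drop(th),0])-Rb.apply(L)
    return Ra.inv().apply(pb-pa)
for a,ths in((0,[2,4,6,8,10,12,14,16]),(16,[17,18,19,20,21,22,23,24,25,26,27,28]),(28,[29.5,31,32.5,34,35.5,37,38.5,40]),(40,[42,44,46,48,50,52])):
    for t in ths: print(a,t,t-a,d(a,t)[:2].round(4))
E
```

```text
0 2 2 [ 0.0029 -0.0046]
0 4 4 [ 0.0059 -0.009 ]
0 6 6 [ 0.0092 -0.0134]
0 8 8 [ 0.0126 -0.0176]
0 10 10 [ 0.0162 -0.0218]
0 12 12 [ 0.02   -0.0257]
0 14 14 [ 0.024  -0.0296]
0 16 16 [ 0.0281 -0.0333]
16 17 1 [ 0.0015 -0.0023]
16 18 2 [ 0.0031 -0.0046]
16 19 3 [ 0.0048 -0.0069]
16 20 4 [ 0.0065 -0.0091]
16 21 5 [ 0.0081 -0.0118]
16 22 6 [ 0.0097 -0.0145]
16 23 7 [ 0.0114 -0.0171]
16 24 8 [ 0.0132 -0.0197]
16 25 9 [ 0.0149 -0.0223]
16 26 10 [ 0.0168 -0.0248]
16 27 11 [ 0.0186 -0.0273]
16 28 12 [ 0.0206 -0.0298]
28 29.5 1.5 [ 0.0021 -0.0042]
28 31 3 [ 0.0044 -0.0083]
28 32.5 4.5 [ 0.0067 -0.0124]
28 34 6 [ 0.0092 -0.0164]
28 35.5 7.5 [ 0.0117 -0.0203]
28 37 9 [ 0.0144 -0.0242]
28 38.5 10.5 [ 0.0171 -0.028 ]
28 40 12 [ 0.02   -0.0317]
40 42 2 [ 0.0029 -0.0056]
40 44 4 [ 0.0059 -0.011 ]
40 46 6 [ 0.0092 -0.0164]
40 48 8 [ 0.0126 -0.0216]
40 50 10 [ 0.0162 -0.0268]
40 52 12 [ 0.02   -0.0317]
```

Emit:
{"name": "play_rows", "arguments": {"moves": [[0, 0, 0, 0, 0.004, 0.001, 1], [0, 0, 0, 0, 0.01, 0.002, 1], [0, 0, 0, 0, 0.018, 0.004, 1], [0, 0, 0, 0, 0.027, 0.004, 1], [0, 0, 0, 0, 0.036, 0.004, 1], [0, 0, 0, 0, 0.044, 0.004, 1], [0, 0, 0, 0, 0.049, 0.004, 1], [0, 0, 0, 0, 0.049, 0.004, 1], [0, 0, 0, 0, 0.049, 0.004, 1], [0, 0, 0, 0, 0.049, 0.004, 1]]}}

```text
time_s: 8.98
eef_pos: [0.3326, -0.1785, 0.1581]
ee_rot: [-0.707, 0.707, -0.023, 0.023]
contact_force: [0.2, 0.1, -2.2]
finger_gap: 0.0169
```

```bash
python3 - <<'E'
from h import *
s,p,Q=pose();print(p,s['joints'],s['finger_gap'],s['contact_force'])
for n in('top','side'):
    g,d=r.grab_frame(n);cv2.imwrite(f'pics/{n}5.png',g);
a=cv2.imread('pics/top5.png')[180:360,280:480];b=cv2.imread('pics/side5.png')[220:400,240:440]
cv2.imwrite('pics/c5.png',cv2.resize(np.hstack([a,b]),None,fx=2,fy=2))
E
```

```text
[ 0.3326 -0.1785  0.1581] [-0.8058  0.1958  2.0934  0.      0.8518 -2.3113] 0.016949914226235444 [ 0.218   0.1298 -2.2163]
```

View pics/c5.png

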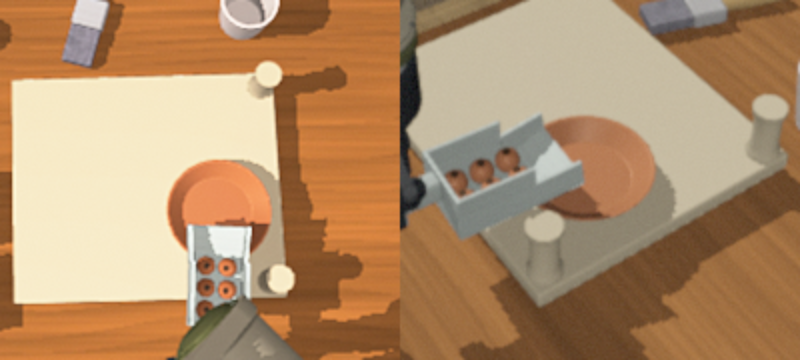

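The lip sits low over the saucer, clear of the prop, with all the beads still in the scoop. I'll tip to 28° slowly.

Emit:
{"name": "play_rows", "arguments": {"moves": [[0, 0, 2, 0.003, -0.005, 0, 1], [0, 0, 4, 0.006, -0.009, 0, 1], [0, 0, 6, 0.009, -0.013, 0, 1], [0, 0, 8, 0.013, -0.018, 0, 1], [0, 0, 10, 0.016, -0.022, 0, 1], [0, 0, 12, 0.02, -0.026, 0, 1], [0, 0, 14, 0.024, -0.03, 0, 1], [0, 0, 16, 0.028, -0.033, 0, 1], [0, 0, 16, 0.028, -0.033, 0, 1], [0, 0, 16, 0.028, -0.033, 0, 1], [0, 0, 16, 0.028, -0.033, 0, 1]]}}

```text
time_s: 10.0
eef_pos: [0.3601, -0.18, 0.1908]
ee_rot: [0.703, -0.697, 0.121, 0.075]
contact_force: [-0.3, 0.3, -2.2]
finger_gap: 0.0166
```

Emit:
{"name": "play_rows", "arguments": {"moves": [[0, 0, 1, 0.0015, -0.0023, 0, 1], [0, 0, 2, 0.003, -0.0046, 0, 1], [0, 0, 3, 0.005, -0.007, 0, 1], [0, 0, 4, 0.0065, -0.009, 0, 1], [0, 0, 5, 0.008, -0.012, 0, 1], [0, 0, 6, 0.01, -0.0145, 0, 1], [0, 0, 7, 0.0115, -0.017, 0, 1], [0, 0, 8, 0.013, -0.02, 0, 1], [0, 0, 9, 0.015, -0.0223, 0, 1], [0, 0, 10, 0.017, -0.025, 0, 1], [0, 0, 11, 0.0185, -0.0273, 0, 1], [0, 0, 12, 0.0205, -0.03, 0, 1]]}}

```text
time_s: 11.0
eef_pos: [0.3885, -0.182, 0.2143]
ee_rot: [0.691, -0.68, 0.194, 0.149]
contact_force: [0.1, 0.1, -1.6]
finger_gap: 0.017
```

```bash
python3 - <<'E'
from h import *
s,p,Q=pose();print(p,s['joints'],s['finger_gap'],'lip',p+Q.apply([.161,.0793,0]))
for n in('top','side'):
    g,d=r.grab_frame(n);cv2.imwrite(f'pics/{n}6.png',g);
a=cv2.imread('pics/top6.png')[180:360,280:480];b=cv2.imread('pics/side6.png')[220:400,240:440]
cv2.imwrite('pics/c6.png',cv2.resize(np.hstack([a,b]),None,fx=2,fy=2))
E
```

```text
[ 0.3885 -0.182   0.2143] [-0.6066  0.3987  1.6889 -0.246   1.4857 -2.0371] 0.016995685703796535 lip [ 0.493  -0.1888  0.0685]
```

View pics/c6.png

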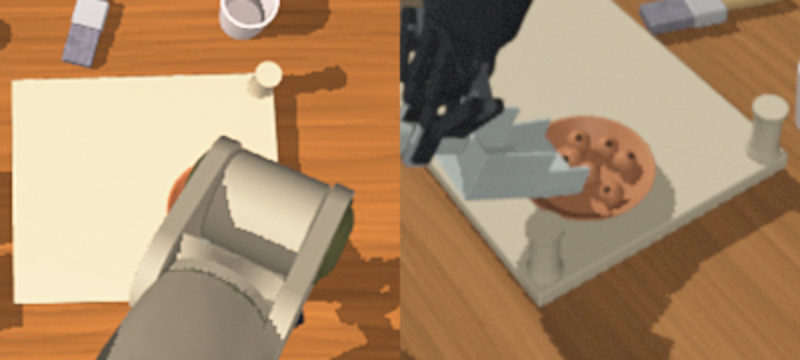

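At least five beads are already in the saucer. I'll keep tipping to 52°.

Emit:
{"name": "play_rows", "arguments": {"moves": [[0, 0, 1.5, 0.002, -0.004, 0, 1], [0, 0, 3, 0.0045, -0.008, 0, 1], [0, 0, 4.5, 0.0065, -0.0125, 0, 1], [0, 0, 6, 0.009, -0.0165, 0, 1], [0, 0, 7.5, 0.0115, -0.02, 0, 1], [0, 0, 9, 0.0145, -0.024, 0, 1], [0, 0, 10.5, 0.017, -0.028, 0, 1], [0, 0, 12, 0.02, -0.032, 0, 1]]}}

```text
time_s: 11.77
eef_pos: [0.421, -0.1841, 0.233]
ee_rot: [0.672, -0.656, 0.264, 0.22]
contact_force: [0.7, 0.1, -2.7]
finger_gap: 0.0168
```

Emit:
{"name": "play_rows", "arguments": {"moves": [[0, 0, 2, 0.003, -0.0056, 0, 1], [0, 0, 4, 0.006, -0.011, 0, 1], [0, 0, 6, 0.009, -0.0165, 0, 1], [0, 0, 8, 0.0125, -0.0215, 0, 1], [0, 0, 10, 0.016, -0.027, 0, 1], [0, 0, 12, 0.02, -0.032, 0, 1], [0, 0, 12, 0.02, -0.032, 0, 1], [0, 0, 12, 0.02, -0.032, 0, 1], [0, 0, 12, 0.02, -0.032, 0, 1], [0, 0, 12, 0.02, -0.032, 0, 1]]}}

```text
time_s: 12.6
eef_pos: [0.4564, -0.1865, 0.2448]
ee_rot: [0.645, -0.625, 0.33, 0.289]
contact_force: [-0.3, 0.4, -1.4]
finger_gap: 0.0166
```

```bash
python3 - <<'E'
from h import *
s,p,Q=pose();print(p,s['joints'],s['finger_gap'],'lip',p+Q.apply([.161,.0793,0]),s['contact_force'])
g,d=r.grab_frame('side');cv2.imwrite(f'pics/side7.png',g);
b=g[220:400,240:440]
cv2.imwrite('pics/c7.png',cv2.resize(b,None,fx=4,fy=3))
plan([(p+[-.03,.0,.06],Q),([.3326,-.1785,.235],Rdown(-3.8)),([.4884,-.3901,.235],Rdown(-3.8)),([.4884,-.3901,.0945],Rdown(-3.8))])
E
```

```text
[ 0.4564 -0.1865  0.2448] [-0.5009  0.6605  1.3097 -0.3744  2.0021 -2.0128] 0.01662311936107015 lip [ 0.4931 -0.1889  0.0691] [-0.3476  0.3913 -1.3634]
rot [ 0. -0. -0.] shift [-0.0657 -0.0133 -0.002 ] rows 1.6
rot [  0.03   0.04 -51.95] shift [-0.0031  0.1171  0.0018] rows 7.3
rot [0. 0. 0.] shift [ 0.1695  0.     -0.2008] rows 6.3
rot [0. 0. 0.] shift [0.     0.1405 0.    ] rows 3.4
```

View pics/c7.png

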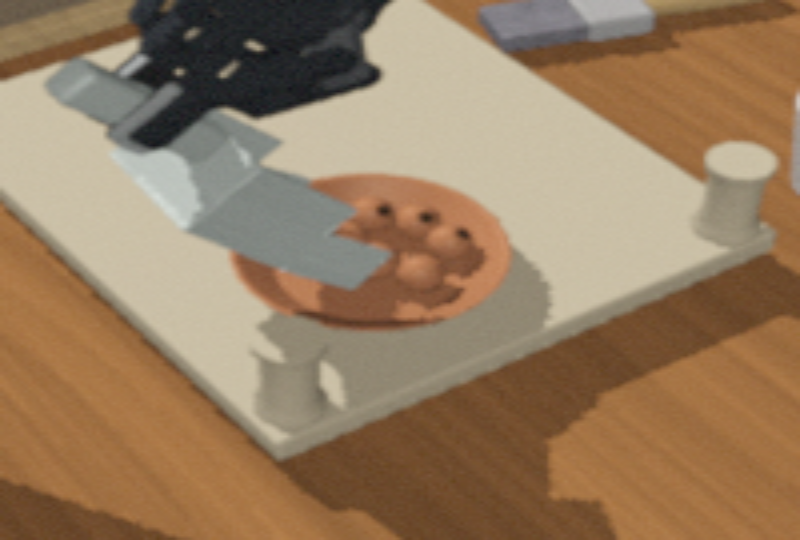

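Emit:
{"name": "play_rows", "arguments": {"moves": [[0, 0, 0, -0.008, -0.006, 0, 1], [0, 0, 0, -0.02, -0.013, 0, 1], [0, 0, 0, -0.034, -0.02, 0, 1], [0, 0, 0, -0.048, -0.026, 0, 1], [0, 0, 0, -0.06, -0.03, 0, 1], [0, 0, 0, -0.06, -0.03, 0, 1], [0, 0, 0, -0.06, -0.03, 0, 1]]}}

```text
time_s: 13.23
eef_pos: [0.4432, -0.1856, 0.3111]
ee_rot: [0.645, -0.626, 0.33, 0.288]
contact_force: [0.1, -0.6, -1.8]
finger_gap: 0.0165
```

```bash
python3 - <<'E'
from h import *
s,p,Q=pose();print(p,'lip',p+Q.apply([.161,.0793,0]),s['contact_force'])
g,d=r.grab_frame('side');cv2.imwrite(f'pics/side8.png',g);
b=g[220:400,240:440]
cv2.imwrite('pics/c8.png',cv2.resize(b,None,fx=4,fy=3))
plan([([.3326,-.1785,.235],Rdown(-3.8)),([.4884,-.3901,.235],Rdown(-3.8)),([.4884,-.3901,.0945],Rdown(-3.8))])
E
```

```text
[ 0.4432 -0.1856  0.3111] lip [ 0.4801 -0.1881  0.1355] [ 0.072  -0.5878 -1.7794]
rot [  0.02   0.05 -51.99] shift [-0.009   0.1337 -0.0002] rows 7.3
rot [0. 0. 0.] shift [ 0.1695  0.     -0.2008] rows 6.3
rot [0. 0. 0.] shift [0.     0.1405 0.    ] rows 3.4
```

View pics/c8.png

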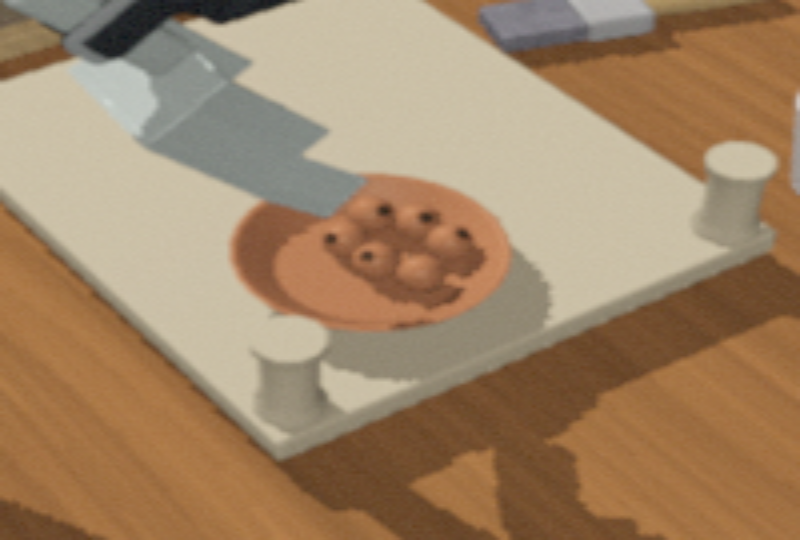

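All six beads are in the saucer. Now the scoop goes back to its place.

Emit:
{"name": "play_rows", "arguments": {"moves": [[0, 0, -52, -0.009, 0.134, 0, 1], [0, 0, -52, -0.009, 0.134, 0, 1], [0, 0, -52, -0.009, 0.134, 0, 1], [0, 0, -52, -0.009, 0.134, 0, 1], [0, 0, -52, -0.009, 0.134, 0, 1], [0, 0, -52, -0.009, 0.134, 0, 1], [0, 0, -52, -0.009, 0.134, 0, 1], [0, 0, -52, -0.009, 0.134, 0, 1], [0, 0, -52, -0.009, 0.134, 0, 1], [0, 0, -52, -0.009, 0.134, 0, 1]]}}

```text
time_s: 14.12
eef_pos: [0.3321, -0.1783, 0.2347]
ee_rot: [0.707, -0.706, 0.024, -0.022]
contact_force: [0.4, 0.0, -1.0]
finger_gap: 0.0169
```

Emit:
{"name": "play_rows", "arguments": {"moves": [[0, 0, 0, 0.0212, 0, -0.025, 1], [0, 0, 0, 0.0425, 0, -0.05, 1], [0, 0, 0, 0.064, 0, -0.075, 1], [0, 0, 0, 0.085, 0, -0.1, 1], [0, 0, 0, 0.106, 0, -0.125, 1], [0, 0, 0, 0.127, 0, -0.15, 1], [0, 0, 0, 0.148, 0, -0.175, 1], [0, 0, 0, 0.1695, 0, -0.201, 1], [0, 0, 0, 0.1695, 0, -0.201, 1], [0, 0, 0, 0.1695, 0, -0.201, 1]]}}

```text
time_s: 14.95
eef_pos: [0.4892, -0.3904, 0.2326]
ee_rot: [0.708, -0.706, 0.024, -0.022]
contact_force: [-0.1, 0.5, -1.0]
finger_gap: 0.0168
```

```bash
python3 - <<'E'
from h import *
s,p,Q=pose();print(p,s['contact_force'],s['joints'])
plan([([.4884,-.3901,.0942],Rdown(-3.8))])
E
```

```text
[ 0.4892 -0.3904  0.2326] [-0.0651  0.4636 -0.9612] [-0.8601  0.5937  1.2638 -0.0012  1.2884 -2.3652]
rot [-0.13  0.05 -0.22] shift [-0.0003  0.1384 -0.0001] rows 3.3
```

Emit:
{"name": "play_rows", "arguments": {"moves": [[0, 0, 0, 0, 0.025, 0, 1], [0, 0, 0, 0, 0.05, 0, 1], [0, 0, 0, 0, 0.075, 0, 1], [0, 0, 0, 0, 0.1, 0, 1], [0, 0, 0, 0, 0.118, 0, 1], [0, 0, 0, 0, 0.13, 0, 1], [0, 0, 0, 0, 0.136, 0, 1], [0, 0, 0, 0, 0.138, 0, 1], [0, 0, 0, 0, 0.138, 0, 1]]}}

```text
time_s: 15.7
eef_pos: [0.4887, -0.3899, 0.0974]
ee_rot: [-0.707, 0.707, -0.023, 0.023]
contact_force: [-0.4, -0.3, -0.8]
finger_gap: 0.0166
```

```bash
python3 - <<'E'
from h import *
s,p,Q=pose();print(p,s['contact_force'])
E
```

```text
[ 0.4887 -0.3899  0.0974] [-0.3702 -0.2762 -0.8135]
```

Emit:
{"name": "play_rows", "arguments": {"moves": [[0, 0, 0, 0, 0.0015, 0, 1], [0, 0, 0, 0, 0.003, 0, 1], [0, 0, 0, 0, 0.004, 0, 1], [0, 0, 0, 0, 0.004, 0, 1], [0, 0, 0, 0, 0.004, 0, 0.6], [0, 0, 0, 0, 0.004, 0, 0.5], [0, 0, 0, 0, 0.004, 0, 0.5], [0, 0, 0, 0, 0.004, 0, 0.5]]}}

```text
time_s: 16.37
eef_pos: [0.4886, -0.39, 0.093]
ee_rot: [-0.707, 0.707, -0.023, 0.023]
contact_force: [0.5, -1.2, 0.2]
finger_gap: 0.0426
```

Emit:
{"name": "play_rows", "arguments": {"moves": [[0, 0, 0, 0, -0.02, 0, 0.5], [0, 0, 0, 0, -0.06, 0, 0.5], [0, 0, 0, 0, -0.1, 0, 0.5], [0, 0, 0, 0, -0.14, 0, 0.5], [0, 0, 0, 0, -0.16, 0, 0.5], [0, 0, 0, 0, -0.16, 0, 0.5]]}}

```text
time_s: 16.87
eef_pos: [0.4895, -0.3908, 0.2587]
ee_rot: [-0.704, 0.709, -0.021, 0.025]
contact_force: [-0.2, -0.0, 1.0]
finger_gap: 0.0428
```

```bash
python3 - <<'E'
from h import *
s,p,Q=pose();print(p,s['contact_force'],s['finger_gap'])
plan([([.47,-.15,.30],Rdown(-45)),([.45,.1,.30],Rdown(-90)),([.4185,.2,.30],Rdown(-90))])
E
```

```text
[ 0.4895 -0.3908  0.2587] [-0.225 -0.037  0.992] 0.04279017430108182
rot [ 0.24 41.27  0.51] shift [-0.0348 -0.0432  0.2388] rows 5.9
rot [ 0. 45.  0.] shift [-0.1909  0.      0.1626] rows 6.3
rot [0. 0. 0.] shift [-0.1     0.     -0.0315] rows 2.5
```

Scoop released. I'll re-measure everything while on the way.

```bash
cat >> h.py <<'E'
def dishes(verbose=True,save=None,zr=.058,zmin=None):
    """per outline mask of each view, fit rim rect"""
    out=[]
    for n in('top','side'):
        g,d=r.grab_frame(n); W=cloud(n,d)
        if save: cv2.imwrite(f'pics/{n}{save}.png',g)
        for o in r.outline_of(n,'dish0'):
            if o['conf']<.3: continue
            p=W[cv2.dilate(o['mask'].astype(np.uint8),np.ones((3,3)))>0];p=p[~np.isnan(p[:,0])]
            if len(p)<300: continue
            zt=np.percentile(p[:,2],97); k=p[p[:,2]>zt-.006]
            c,sz,a=cv2.minAreaRect(k[:,:2].astype(np.float32)*1000)
            lo,hi=np.percentile(k[:,:2],[1,99],axis=0)
            print(n,round(o['conf'],2),'rect',np.round(c,1),np.round(sz,1),round(a,1),'mid',((lo+hi)/2*1000).round(1),'ext',((hi-lo)*1000).round(1),'ztop',round(zt,4))
E
python3 - <<'E'
from h import *
dishes(save='9')
from h import r
for n in('top','side'):
    for o in r.tip_of(n,'scoop')[:1]: print(n,ray(n,o['position'],0))
E
```

```text
top 0.95 rect [519.2 335.8] [160.5  87.5] 89.1 mid [519.2 336. ] ext [ 87.9 158.1] ztop 0.0595
top 0.89 rect [418.8 336.4] [160.7  86.1] 89.2 mid [418.8 336.2] ext [ 87.4 158.5] ztop 0.0594
top 0.82 rect [415.6 184.3] [150.2  88. ] 88.3 mid [415.5 183.8] ext [ 89.6 149. ] ztop 0.0596
top 0.61 rect [518.8 183.9] [ 88.  150.7] 0.2 mid [518.7 184.1] ext [ 87.1 148.2] ztop 0.0595
side 0.82 rect [510.8 189.3] [163.2 108.6] 89.7 mid [511.3 189. ] ext [105.4 158.7] ztop 0.0586
side 0.65 rect [417.6 189.6] [162.6  88.8] 87.9 mid [417.  189.4] ext [ 89.4 158.7] ztop 0.0587
side 0.6 rect [420.2 337.9] [165.6  88.8] 89.0 mid [419.6 337.8] ext [ 87.3 162.2] ztop 0.059
side 0.58 rect [453.4  79. ] [710.3 120.9] 76.2 mid [440.   85.8] ext [248.1 665.2] ztop 0.0594
side 0.36 rect [ 539.2 -175.5] [476.6 289.9] 85.9 mid [ 545.9 -139.4] ext [267.9 381.2] ztop 0.0333
top [ 0.5876 -0.3972  0.    ]
side [ 0.5781 -0.4011  0.    ]
```

Emit:
{"name": "play_rows", "arguments": {"moves": [[0, 41, 0, -0.035, -0.043, 0.239, 0.68], [0, 41, 0, -0.035, -0.043, 0.239, 0.68], [0, 41, 0, -0.035, -0.043, 0.239, 0.68], [0, 41, 0, -0.035, -0.043, 0.239, 0.68], [0, 41, 0, -0.035, -0.043, 0.239, 0.68], [0, 41, 0, -0.035, -0.043, 0.239, 0.68], [0, 41, 0, -0.035, -0.043, 0.239, 0.68]]}}

```text
time_s: 17.75
eef_pos: [0.4688, -0.1442, 0.2968]
ee_rot: [0.654, -0.653, 0.27, -0.27]
contact_force: [-0.1, -0.4, 0.9]
finger_gap: 0.0272
```

Emit:
{"name": "play_rows", "arguments": {"moves": [[0, 45, 0, -0.19, 0, 0.163, 0.68], [0, 45, 0, -0.19, 0, 0.163, 0.68], [0, 45, 0, -0.19, 0, 0.163, 0.68], [0, 45, 0, -0.19, 0, 0.163, 0.68], [0, 45, 0, -0.19, 0, 0.163, 0.68], [0, 45, 0, -0.19, 0, 0.163, 0.68], [0, 45, 0, -0.19, 0, 0.163, 0.68], [0, 45, 0, -0.19, 0, 0.163, 0.68]]}}

```text
time_s: 18.42
eef_pos: [0.4482, 0.1038, 0.2953]
ee_rot: [-0.5, 0.5, -0.5, 0.499]
contact_force: [0.2, 0.2, -0.0]
finger_gap: 0.027
```

```bash
python3 - <<'E'
from h import *
s,p,Q=pose();print(p,s['joints'],s['finger_gap'],Q.as_matrix()[:,0])
dishes(save='10')
plan([([.417,.184,.2],Rdown(-90)),([.417,.184,.112],Rdown(-90))])
E
```

```text
[0.4482 0.1038 0.2953] [-0.0284  0.1772  1.6953  0.001   1.2706 -0.03  ] 0.02698300825700764 [ 0.0013 -1.     -0.001 ]
top 0.92 rect [401.  160.9] [ 4.  47.1] 88.9 mid [401.  161.2] ext [45.4  3.9] ztop 0.5345
top 0.83 rect [457.7 164.3] [11.3 49.6] 87.7 mid [457.3 164.2] ext [47.9 12.2] ztop 0.4589
top 0.62 rect [399.4  94.7] [79.4 18. ] 67.8 mid [391.3  97.8] ext [29.5 73.3] ztop 0.4835
side 0.97 rect [417.8 190.4] [163.2  89.4] 87.5 mid [416.8 189.5] ext [ 89.9 159.5] ztop 0.0587
side 0.92 rect [510.5 189.5] [109.5 162.8] 0.3 mid [510.9 189.7] ext [106.6 158.6] ztop 0.0588
side 0.9 rect [420.4 337.4] [172.6  89.1] 88.8 mid [419.8 336. ] ext [ 87.8 165.6] ztop 0.0591
side 0.73 rect [442.2 100.4] [43.6 24.3] 3.6 mid [442.5  99.5] ext [43.1 23.2] ztop 0.2304
rot [0.05 0.34 0.02] shift [-0.0847  0.0955 -0.0316] rows 3.2
rot [0. 0. 0.] shift [0.    0.088 0.   ] rows 2.1
```

View pics/side10.png

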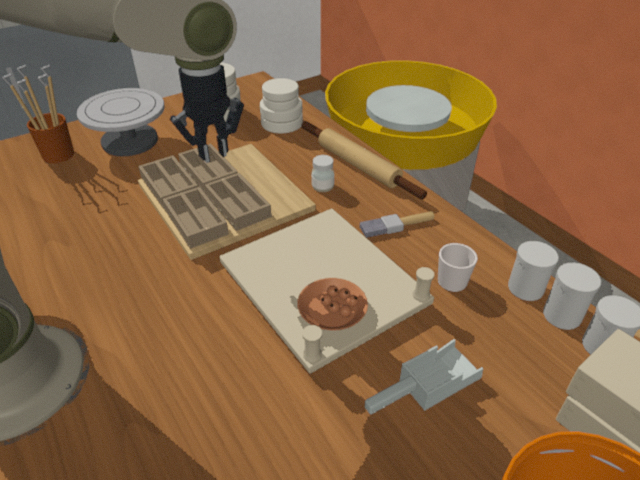

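The scoop stands upright and empty, and the gripper is clear. Now dish C at (0.4165, 0.185), yaw ≈ 88°.

Emit:
{"name": "play_rows", "arguments": {"moves": [[0, 2, 0, -0.082, 0.06, -0.0315, 0.68], [0, 2, 0, -0.082, 0.06, -0.0315, 0.68], [0, 2, 0, -0.082, 0.06, -0.0315, 0.68], [0, 2, 0, -0.082, 0.1, -0.0315, 0.68], [0, 2, 0, -0.082, 0.14, -0.0315, 0.68], [0, 2, 0, -0.082, 0.155, -0.0315, 0.68], [0, 2, 0, -0.082, 0.165, -0.0315, 0.68], [0, 2, 0, -0.082, 0.175, -0.0315, 0.68], [0, 2, 0, -0.082, 0.182, -0.0315, 0.68], [0, 2, 0, -0.082, 0.182, -0.0315, 0.68]], "newtons": 60}}

```text
time_s: 19.45
eef_pos: [0.417, 0.1812, 0.1128]
ee_rot: [0.491, -0.493, 0.508, -0.507]
contact_force: [-0.7, -0.6, 0.0]
finger_gap: 0.0275
```

```bash
python3 - <<'E'
from h import *
s,p,Q=pose();print(p,s['contact_force'],s['finger_gap'])
g,d=r.grab_frame('side');cv2.imwrite('pics/c11.png',cv2.resize(g[100:260,110:310],None,fx=4,fy=3.75))
E
```

```text
[0.417  0.1812 0.1128] [-0.718  -0.556   0.0412] 0.027542546478755398
```

View pics/c11.png

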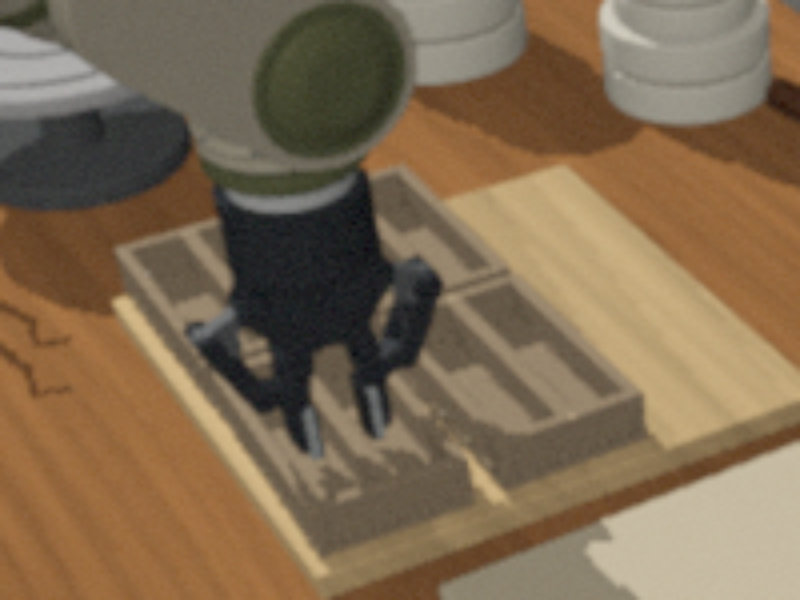

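Emit:
{"name": "play_rows", "arguments": {"moves": [[0, 0, 0, 0, 0, 0, 1], [0, 0, 0, 0, 0, 0, 1], [0, 0, 0, 0, 0, 0, 1], [0, 0, 0, 0, 0, 0, 1], [0, 0, 0, 0, -0.005, 0, 1], [0, 0, 0, 0, -0.02, 0, 1], [0, 0, 0, 0, -0.04, 0, 1], [0, 0, 0, 0, -0.06, 0, 1], [0, 0, 0, 0, -0.08, 0, 1], [0, 0, 0, 0, -0.1, 0, 1], [0, 0, 0, 0, -0.11, 0, 1], [0, 0, 0, 0, -0.11, 0, 1]], "newtons": 60}}

```text
time_s: 20.5
eef_pos: [0.4174, 0.1824, 0.2259]
ee_rot: [-0.493, 0.491, -0.507, 0.508]
contact_force: [0.5, -0.8, -3.3]
finger_gap: 0.0083
```

```bash
python3 - <<'E'
from h import *
s,p,Q=pose();print(p,s['contact_force'],s['torque'],s['finger_gap'],s['joints'])
g,d=r.grab_frame('side');cv2.imwrite('pics/c12.png',cv2.resize(g[60:260,110:310],None,fx=3,fy=3))
plan([([.59,-.045,.22],Rdown(-90)),([.59,-.045,.125],Rdown(-90))])
E
```

```text
[0.4174 0.1824 0.2259] [ 0.477  -0.7977 -3.3486] [-0.0428  0.0152 -0.025 ] 0.008264734147651703 [0.1537 0.2431 1.8094 0.0003 1.0857 0.1836]
rot [-0.06 -1.73 -0.02] shift [0.222  0.0045 0.1797] rows 6.9
rot [0. 0. 0.] shift [0.    0.095 0.   ] rows 2.3
```

View pics/c12.png

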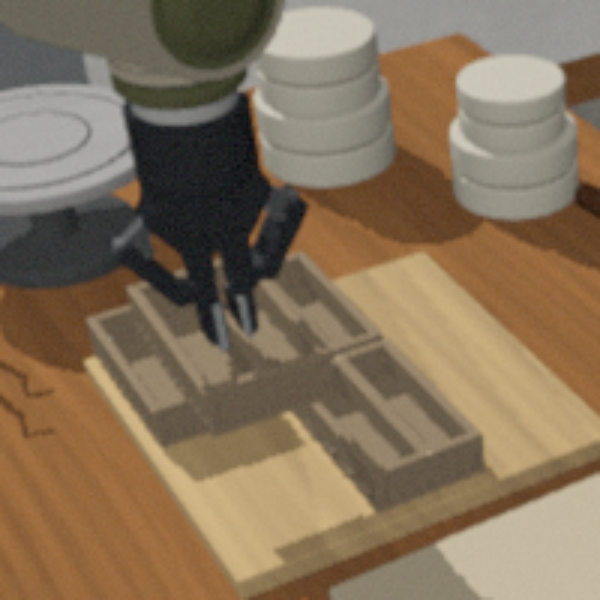

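Emit:
{"name": "play_rows", "arguments": {"moves": [[0, -1.7, 0, 0.01, 0, 0.008, 1], [0, -1.7, 0, 0.03, 0, 0.024, 1], [0, -1.7, 0, 0.055, 0, 0.045, 1], [0, -1.7, 0, 0.083, 0, 0.067, 1], [0, -1.7, 0, 0.111, 0, 0.09, 1], [0, -1.7, 0, 0.139, 0, 0.112, 1], [0, -1.7, 0, 0.167, 0, 0.135, 1], [0, -1.7, 0, 0.192, 0, 0.155, 1], [0, -1.7, 0, 0.212, 0, 0.172, 1], [0, -1.7, 0, 0.222, 0, 0.18, 1], [0, -1.7, 0, 0.222, 0, 0.18, 1], [0, -1.7, 0, 0.222, 0, 0.18, 1]]}}

```text
time_s: 21.55
eef_pos: [0.5898, -0.0453, 0.2221]
ee_rot: [0.499, -0.5, 0.501, -0.499]
contact_force: [-0.1, 0.8, -4.4]
finger_gap: 0.0083
```

Emit:
{"name": "play_rows", "arguments": {"moves": [[0, 0, 0, 0, 0.02, 0, 1], [0, 0, 0, 0, 0.045, 0, 1], [0, 0, 0, 0, 0.065, 0, 1], [0, 0, 0, 0, 0.08, 0, 1], [0, 0, 0, 0, 0.09, 0, 1], [0, 0, 0, 0, 0.093, 0, 1], [0, 0, 0, 0, 0.093, 0, 1]]}}

```text
time_s: 22.13
eef_pos: [0.5899, -0.0446, 0.1305]
ee_rot: [0.5, -0.5, 0.5, -0.5]
contact_force: [-0.1, -0.7, -3.1]
finger_gap: 0.0082
```

```bash
python3 - <<'E'
from h import *
s,p,Q=pose();print(p,Q.as_matrix()[:,0],s['contact_force'],s['torque'],s['finger_gap'])
g,d=r.grab_frame('side');cv2.imwrite('pics/c13.png',cv2.resize(g[160:360,210:410],None,fx=3,fy=3))
E
```

```text
[ 0.5899 -0.0446  0.1305] [-0.0001 -1.     -0.0004] [-0.15   -0.6808 -3.1025] [ 0.0004 -0.0234  0.0143] 0.00823098619909301
```

View pics/c13.png

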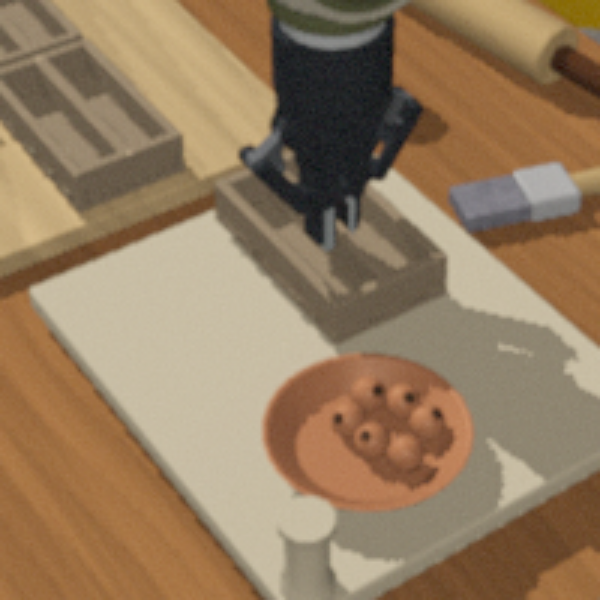

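Emit:
{"name": "play_rows", "arguments": {"moves": [[0, 0, 0, 0, 0.001, 0, 1], [0, 0, 0, 0, 0.002, 0, 1], [0, 0, 0, 0, 0.003, 0, 1], [0, 0, 0, 0, 0.004, 0, 1], [0, 0, 0, 0, 0.0045, 0, 1], [0, 0, 0, 0, 0.0045, 0, 1]]}}

```text
time_s: 22.68
eef_pos: [0.5904, -0.0452, 0.1267]
ee_rot: [-0.5, 0.5, -0.5, 0.5]
contact_force: [-0.6, 0.5, -0.6]
finger_gap: 0.0081
```

```bash
python3 - <<'E'
from h import *
s,p,Q=pose();print(p,s['contact_force'],s['torque'],s['finger_gap'])
E
```

```text
[ 0.5904 -0.0452  0.1267] [-0.6013  0.5381 -0.5802] [0.0421 0.2083 0.0336] 0.008117892057320903
```

Emit:
{"name": "play_rows", "arguments": {"moves": [[0, 0, 0, 0, 0.0005, 0, 0.9], [0, 0, 0, 0, 0.0005, 0, 0.68], [0, 0, 0, 0, 0.0005, 0, 0.68], [0, 0, 0, 0, 0.0005, 0, 0.68], [0, 0, 0, 0, -0.02, 0, 0.68], [0, 0, 0, 0, -0.05, 0, 0.68], [0, 0, 0, 0, -0.09, 0, 0.68], [0, 0, 0, 0, -0.12, 0, 0.68], [0, 0, 0, 0, -0.12, 0, 0.68]]}}

```text
time_s: 23.43
eef_pos: [0.592, -0.0456, 0.2532]
ee_rot: [-0.502, 0.498, -0.497, 0.504]
contact_force: [-0.6, 0.5, 0.8]
finger_gap: 0.0275
```

```bash
python3 - <<'E'
from h import *
s,p,Q=pose();print(p,s['contact_force'],s['finger_gap'])
dishes(save='14')
plan([([.519,.183,.22],Rdown(-90)),([.519,.183,.1128],Rdown(-90))])
E
```

```text
[ 0.592  -0.0456  0.2532] [-0.5682  0.4509  0.7518] 0.027487702134947795
top 0.84 rect [519.3 335.8] [159.9  87.9] 88.9 mid [519.2 336.1] ext [ 87.9 157.3] ztop 0.0591
top 0.83 rect [511.  149.2] [233.8 114.4] 78.5 mid [501.8 152. ] ext [120.3 212.9] ztop 0.0599
top 0.79 rect [515.4 -46.1] [93.8 35.6] 58.2 mid [500.9 -40.6] ext [48.8 85.5] ztop 0.5029
top 0.68 rect [418.9 341.3] [151.6  86.1] 89.2 mid [418.8 341.1] ext [ 87.3 149.7] ztop 0.0594
top 0.56 rect [ 527.4 -149.8] [224.8 272.7] 18.0 mid [ 497.8 -132.1] ext [190.6 248.9] ztop 0.0521
side 0.83 rect [589.3 -40.5] [155.5  90.4] 89.4 mid [589.5 -41.8] ext [ 87.7 150.1] ztop 0.0705
side 0.75 rect [520.3 190.5] [ 89.9 163.3] 0.4 mid [520.  189.7] ext [ 87.8 159.6] ztop 0.0586
side 0.74 rect [512.9 336.2] [107.2 168.1] 0.3 mid [512.6 336.5] ext [104.1 162.7] ztop 0.059
side 0.62 rect [420.1 342.5] [157.5  89.5] 89.6 mid [419.7 342.9] ext [ 87.9 152.4] ztop 0.0587
rot [ 0.13 -0.04 -0.04] shift [-0.228   0.0254 -0.071 ] rows 5.8
rot [0. 0. 0.] shift [0.     0.1072 0.    ] rows 2.6
```

View pics/side14.png

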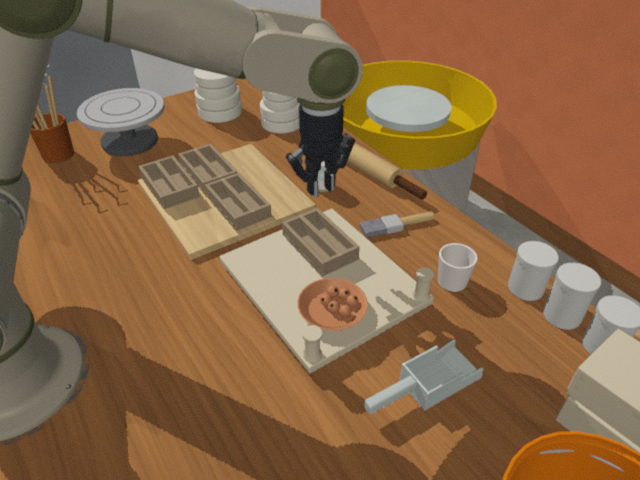

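The first dish stands at (0.5895, −0.042) with its rim at 0.070, as it should be. Next is dish D at (0.519, 0.1835).

Emit:
{"name": "play_rows", "arguments": {"moves": [[0, 0, 0, -0.228, 0.025, -0.071, 0.68], [0, 0, 0, -0.228, 0.025, -0.071, 0.68], [0, 0, 0, -0.228, 0.025, -0.071, 0.68], [0, 0, 0, -0.228, 0.025, -0.071, 0.68], [0, 0, 0, -0.228, 0.025, -0.071, 0.68], [0, 0, 0, -0.228, 0.025, -0.071, 0.68], [0, 0, 0, -0.228, 0.025, -0.071, 0.68], [0, 0, 0, -0.228, 0.025, -0.071, 0.68]]}}

```text
time_s: 24.3
eef_pos: [0.5186, 0.184, 0.22]
ee_rot: [-0.5, 0.501, -0.5, 0.499]
contact_force: [0.0, -1.0, -1.0]
finger_gap: 0.0277
```

Emit:
{"name": "play_rows", "arguments": {"moves": [[0, 0, 0, 0, 0.04, 0, 0.68], [0, 0, 0, 0, 0.07, 0, 0.68], [0, 0, 0, 0, 0.085, 0, 0.68], [0, 0, 0, 0, 0.085, 0, 0.68]]}}

```text
time_s: 24.63
eef_pos: [0.5182, 0.1813, 0.1325]
ee_rot: [0.497, -0.502, 0.502, -0.499]
contact_force: [0.0, 0.3, -0.2]
finger_gap: 0.0273
```

```bash
python3 - <<'E'
from h import *
s,p,Q=pose();print(p,Q.as_matrix()[:,0],s['contact_force'],s['finger_gap'])
g,d=r.grab_frame('side');cv2.imwrite('pics/c15.png',cv2.resize(g[100:260,110:310],None,fx=4,fy=3.75))
plan([([.519,.1835,.1128],Rdown(-90))])
E
```

```text
[0.5182 0.1813 0.1325] [-0.0024 -1.      0.0012] [ 0.029   0.3486 -0.1613] 0.02732522151031398
rot [ 0.22 -0.13  0.04] shift [-0.0019  0.0221 -0.0001] rows 0.5
```

View pics/c15.png

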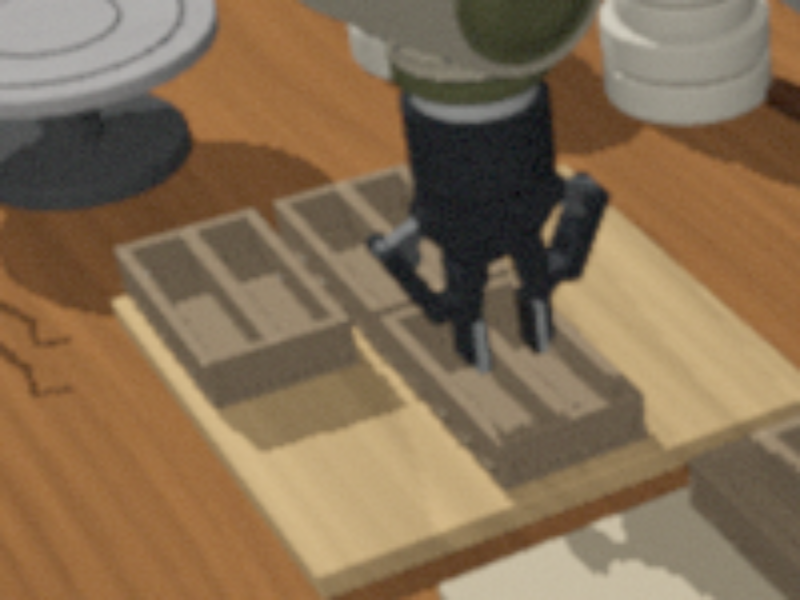

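Emit:
{"name": "play_rows", "arguments": {"moves": [[0, 0, 0, 0, 0.01, 0, 0.68], [0, 0, 0, 0, 0.019, 0, 0.68], [0, 0, 0, 0, 0.019, 0, 0.8], [0, 0, 0, 0, 0.019, 0, 1], [0, 0, 0, 0, 0.019, 0, 1], [0, 0, 0, 0, 0.019, 0, 1], [0, 0, 0, 0, 0.019, 0, 1], [0, 0, 0, 0, 0.019, 0, 1]]}}

```text
time_s: 25.35
eef_pos: [0.5194, 0.1829, 0.1175]
ee_rot: [-0.5, 0.5, -0.5, 0.5]
contact_force: [-0.5, -0.2, -3.4]
finger_gap: 0.0086
```

```bash
python3 - <<'E'
from h import *
s,p,Q=pose();print(p,Q.as_matrix()[:,0],s['contact_force'],s['finger_gap'])
E
```

```text
[0.5194 0.1829 0.1175] [-0.0006 -1.     -0.    ] [-0.4775 -0.1979 -3.3898] 0.008599013367691569
```

Emit:
{"name": "play_rows", "arguments": {"moves": [[0, 0, 0, 0, -0.005, 0, 1], [0, 0, 0, 0, -0.02, 0, 1], [0, 0, 0, 0, -0.045, 0, 1], [0, 0, 0, 0, -0.07, 0, 1], [0, 0, 0, 0, -0.095, 0, 1], [0, 0, 0, 0, -0.115, 0, 1], [0, 0, 0, 0, -0.125, 0, 1], [0, 0, 0, 0, -0.125, 0, 1]]}}

```text
time_s: 26.02
eef_pos: [0.52, 0.183, 0.2447]
ee_rot: [-0.501, 0.499, -0.499, 0.501]
contact_force: [-0.3, -0.6, -2.6]
finger_gap: 0.0085
```

```bash
python3 - <<'E'
from h import *
s,p,Q=pose();print(p,Q.as_matrix()[:,0],s['contact_force'],s['finger_gap'])
dishes(save='16')
plan([([.59,-.012,.24],Rdown(-90))])
E
```

```text
[0.52   0.183  0.2447] [-0.0006 -1.     -0.0005] [-0.2633 -0.567  -2.5735] 0.0084886782615708
top 0.92 rect [587.8 -43.8] [148.7  88.6] 89.7 mid [587.9 -43.4] ext [ 87.5 147.7] ztop 0.0716
top 0.56 rect [473.  121.1] [37.9 84.4] 52.8 mid [482.4 135.3] ext [66.2 50.9] ztop 0.4116
side 0.81 rect [517.5 184.5] [155.7  92.9] 88.7 mid [518.3 184.2] ext [ 88.1 149.1] ztop 0.1829
side 0.72 rect [475.5 184.9] [ 21.3 154.2] 7.9 mid [483.9 184.7] ext [ 19.9 150.6] ztop 0.1505
side 0.69 rect [420.2 342.8] [156.7  89.1] 89.3 mid [419.9 341.9] ext [ 87.7 152.6] ztop 0.0587
side 0.6 rect [590.3 -40.6] [ 90.2 155.8] 0.4 mid [589.7 -41.3] ext [ 88.  149.6] ztop 0.0705
rot [ 0.16 -0.04  0.02] shift [0.1947 0.0008 0.0711] rows 5.0
```

View pics/side16.png

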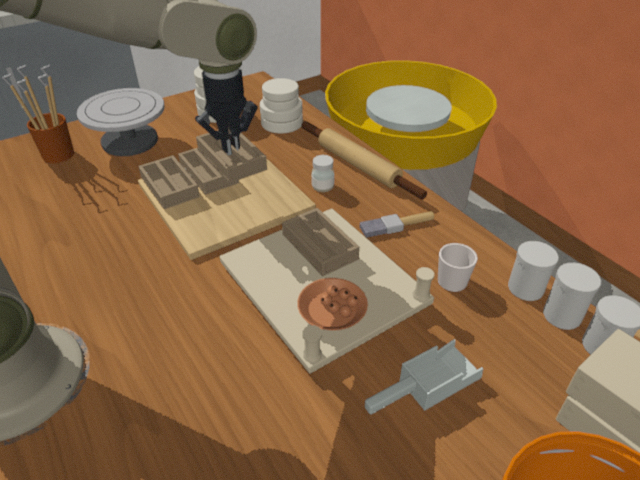

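Held dish is level. Carrying it to the pile with a +30 mm lengthwise shift.

Emit:
{"name": "play_rows", "arguments": {"moves": [[0, 0, 0, 0.01, 0, 0.004, 1], [0, 0, 0, 0.03, 0, 0.011, 1], [0, 0, 0, 0.055, 0, 0.02, 1], [0, 0, 0, 0.083, 0, 0.03, 1], [0, 0, 0, 0.111, 0, 0.04, 1], [0, 0, 0, 0.139, 0, 0.05, 1], [0, 0, 0, 0.167, 0, 0.06, 1], [0, 0, 0, 0.187, 0, 0.067, 1], [0, 0, 0, 0.1965, 0, 0.0695, 1], [0, 0, 0, 0.1965, 0, 0.0695, 1], [0, 0, 0, 0.1965, 0, 0.0695, 1]]}}

```text
time_s: 27.13
eef_pos: [0.5886, -0.0137, 0.2418]
ee_rot: [0.5, -0.5, 0.501, -0.5]
contact_force: [0.2, -0.3, -3.1]
finger_gap: 0.0081
```

Emit:
{"name": "play_rows", "arguments": {"moves": [[0, 0, 0, 0, 0.015, 0, 1], [0, 0, 0, 0, 0.035, 0, 1], [0, 0, 0, 0, 0.05, 0, 1], [0, 0, 0, 0, 0.06, 0, 1], [0, 0, 0, 0, 0.062, 0, 1], [0, 0, 0, 0, 0.062, 0, 1], [0, 0, 0, 0, 0.062, 0, 1]]}}

```text
time_s: 27.72
eef_pos: [0.5891, -0.0133, 0.1814]
ee_rot: [-0.5, 0.5, -0.5, 0.5]
contact_force: [0.3, 0.1, -3.3]
finger_gap: 0.0079
```

```bash
python3 - <<'E'
from h import *
s,p,Q=pose();print(p,Q.as_matrix()[:,0],s['contact_force'],s['finger_gap'])
for n in ('side','top'):
    g,d=r.grab_frame(n);W=cloud(n,d).reshape(-1,3)
    if n=='side': cv2.imwrite('pics/c17.png',cv2.resize(g[160:360,210:410],None,fx=3,fy=3))
    W=W[~np.isnan(W[:,0])]
    for zt in(.0705,p[2]-.0618):
        k=W[(abs(W[:,2]-zt)<.004)&(W[:,0]>.53)&(W[:,0]<.65)&(W[:,1]>-.13)&(W[:,1]<.08)]
        lo,hi=np.percentile(k[:,:2],[1,99],axis=0);print(n,zt,len(k),lo,hi,(lo+hi)/2)
E
```

```text
[ 0.5891 -0.0133  0.1814] [-0.0001 -1.      0.0002] [ 0.316   0.1183 -3.2978] 0.007882335207804162
side 0.0705 509 [ 0.5452 -0.1168] [0.6329 0.0299] [ 0.589  -0.0435]
side 0.11955538188039722 827 [ 0.5441 -0.0856] [0.6322 0.0639] [ 0.5882 -0.0109]
top 0.0705 189 [ 0.5441 -0.1177] [ 0.63   -0.0693] [ 0.5871 -0.0935]
top 0.11955538188039722 99 [ 0.5436 -0.0866] [ 0.595  -0.0416] [ 0.5693 -0.0641]
```

View pics/c17.png

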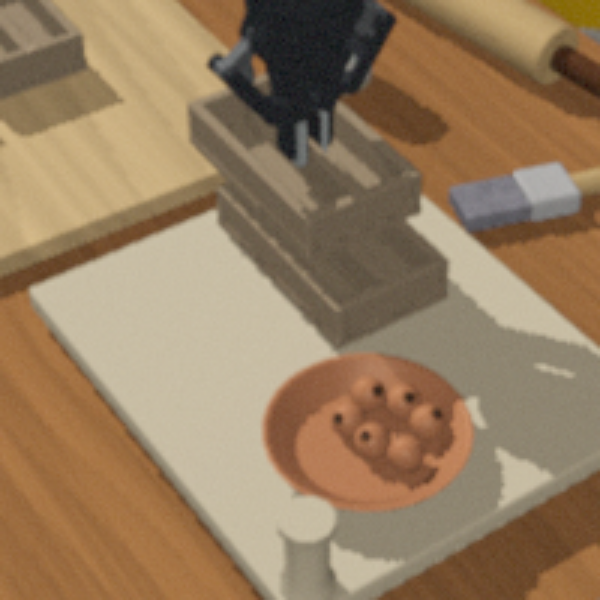

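The dish is aligned, about 31 mm ahead and within 1 mm sideways. Lowering it.

Emit:
{"name": "play_rows", "arguments": {"moves": [[0, 0, 0, 0, 0.004, 0, 1], [0, 0, 0, 0, 0.008, 0, 1], [0, 0, 0, 0, 0.011, 0, 1], [0, 0, 0, 0, 0.012, 0, 1], [0, 0, 0, 0, 0.013, 0, 1], [0, 0, 0, 0, 0.014, 0, 1], [0, 0, 0, 0, 0.015, 0, 1], [0, 0, 0, 0, 0.0155, 0, 1], [0, 0, 0, 0, 0.0155, 0, 1]]}}

```text
time_s: 28.57
eef_pos: [0.5888, -0.0137, 0.1649]
ee_rot: [0.5, -0.5, 0.5, -0.5]
contact_force: [-0.3, 0.8, -2.6]
finger_gap: 0.0084
```

```bash
python3 - <<'E'
from h import *
s,p,Q=pose();print(p,s['contact_force'],s['torque'],s['finger_gap'])
E
```

```text
[ 0.5888 -0.0137  0.1649] [-0.2736  0.7894 -2.5504] [-0.0347 -0.0438  0.0068] 0.00837387746315397
```

Emit:
{"name": "play_rows", "arguments": {"moves": [[0, 0, 0, 0, 0.0005, 0, 1], [0, 0, 0, 0, 0.001, 0, 1], [0, 0, 0, 0, 0.0015, 0, 1], [0, 0, 0, 0, 0.002, 0, 1], [0, 0, 0, 0, 0.002, 0, 1]]}}

```text
time_s: 28.98
eef_pos: [0.5889, -0.0137, 0.1634]
ee_rot: [-0.5, 0.5, -0.5, 0.5]
contact_force: [-2.3, 0.5, 1.1]
finger_gap: 0.0082
```

```bash
python3 - <<'E'
from h import *
s,p,Q=pose();print(p,s['contact_force'],s['torque'],s['finger_gap'])
g,d=r.grab_frame('side');cv2.imwrite('pics/c18.png',cv2.resize(g[160:360,210:410],None,fx=3,fy=3))
E
```

```text
[ 0.5889 -0.0137  0.1634] [-2.3371  0.4679  1.1256] [ 0.1075  0.3562 -0.0115] 0.008248131083069554
```

View pics/c18.png

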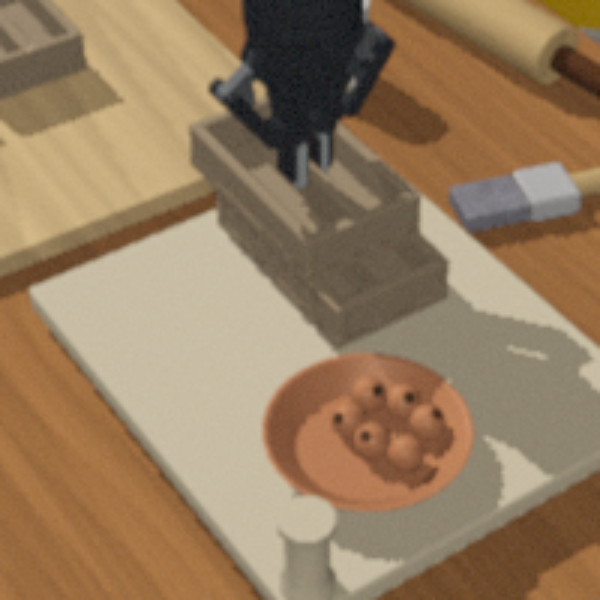

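Contact made and seated. Releasing, then on to the next dish.

Emit:
{"name": "play_rows", "arguments": {"moves": [[0, 0, 0, 0, 0, 0, 0.9], [0, 0, 0, 0, 0, 0, 0.68], [0, 0, 0, 0, 0, 0, 0.68], [0, 0, 0, 0, 0, 0, 0.68], [0, 0, 0, 0, -0.02, 0, 0.68], [0, 0, 0, 0, -0.05, 0, 0.68], [0, 0, 0, 0, -0.09, 0, 0.68], [0, 0, 0, 0, -0.09, 0, 0.68]]}}

```text
time_s: 29.7
eef_pos: [0.5907, -0.014, 0.2604]
ee_rot: [-0.502, 0.498, -0.496, 0.504]
contact_force: [1.1, 1.2, 0.8]
finger_gap: 0.0272
```

Emit:
{"name": "play_rows", "arguments": {"moves": [[0, 0, 0, -0.15, 0, -0.05, 0.68], [0, 0, 0, -0.15, 0, -0.05, 0.68], [0, 0, 0, -0.15, 0, -0.05, 0.68], [0, 0, 0, -0.15, 0, -0.05, 0.68], [0, 0, 0, -0.15, 0, -0.05, 0.68]]}}

```text
time_s: 30.12
eef_pos: [0.5371, 0.1411, 0.2531]
ee_rot: [0.501, -0.501, 0.499, -0.499]
contact_force: [0.6, -0.2, -0.1]
finger_gap: 0.0269
```

```bash
python3 - <<'E'
from h import *
s,p,Q=pose();print(p,s['contact_force'],s['finger_gap'])
dishes(save='19')
E
```

```text
[0.5371 0.1411 0.2531] [ 0.5945 -0.1989 -0.1178] 0.026920019986293016
top 0.88 rect [418.2 295.4] [242.  86.] 89.2 mid [419.3 296.3] ext [ 86.5 239.2] ztop 0.0603
top 0.81 rect [580.8 -85.6] [ 4.4 77.3] 85.4 mid [581.  -83.9] ext [75.8  5.4] ztop 0.1026
top 0.67 rect [586.7 -11.7] [149.1  88.6] 89.3 mid [586.3 -12.6] ext [ 87.5 147.4] ztop 0.1055
side 0.89 rect [587.8 -50.4] [ 91.1 135.1] 1.2 mid [588.1 -55.1] ext [ 88.6 123.5] ztop 0.0728
side 0.83 rect [420.  344.2] [159.   88.7] 89.1 mid [419.6 342.5] ext [ 87.5 152.9] ztop 0.0587
side 0.78 rect [513.5 342.1] [156.8 106. ] 89.6 mid [512.5 342.1] ext [103.6 151.9] ztop 0.0587
side 0.62 rect [589.2 -10.6] [152.3  91.9] 89.7 mid [588.4 -11. ] ext [ 88.7 149.5] ztop 0.1045
```

View pics/side19.png

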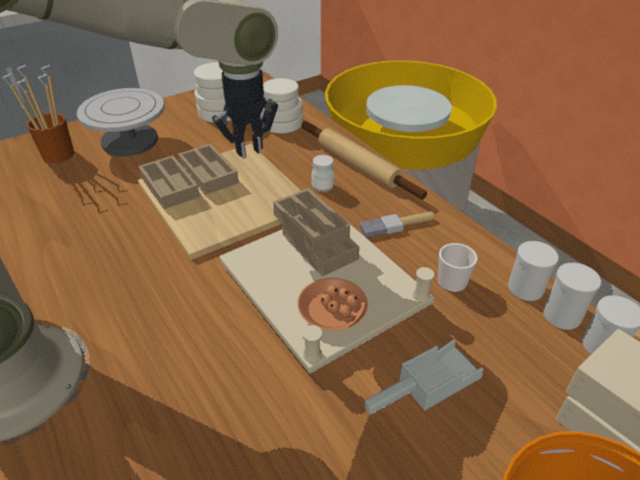

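Second dish seated at (0.5875, −0.0115), rim 0.104. Next is dish B at (0.5195, 0.341).

Emit:
{"name": "play_rows", "arguments": {"moves": [[0, 1, 0, -0.2, 0, -0.0176, 0.68], [0, 1, 0, -0.2, 0, -0.0176, 0.68], [0, 1, 0, -0.2, 0, -0.0176, 0.68], [0, 1, 0, -0.2, 0.01, -0.0176, 0.68], [0, 1, 0, -0.2, 0.03, -0.0176, 0.68], [0, 1, 0, -0.2, 0.06, -0.0176, 0.68], [0, 1, 0, -0.2, 0.09, -0.0176, 0.68], [0, 1, 0, -0.2, 0.115, -0.0176, 0.68], [0, 1, 0, -0.2, 0.12, -0.0176, 0.68], [0, 1, 0, -0.2, 0.12, -0.0176, 0.68]]}}

```text
time_s: 31.15
eef_pos: [0.5218, 0.3352, 0.1316]
ee_rot: [0.494, -0.496, 0.505, -0.505]
contact_force: [0.7, -0.5, 0.6]
finger_gap: 0.027
```

```bash
python3 - <<'E'
from h import *
s,p,Q=pose();print(p,Q.as_matrix()[:,0],s['contact_force'],s['finger_gap'])
g,d=r.grab_frame('side');cv2.imwrite('pics/c20.png',cv2.resize(g[100:260,110:310],None,fx=4,fy=3.75))
plan([([.5195,.341,.1135],Rdown(-91))])
E
```

```text
[0.5218 0.3352 0.1316] [-0.0198 -0.9998  0.0012] [ 0.7495 -0.5258  0.5696] 0.027001039888793713
rot [-0.02 -0.12 -0.01] shift [-0.0053  0.02   -0.003 ] rows 0.5
```

View pics/c20.png

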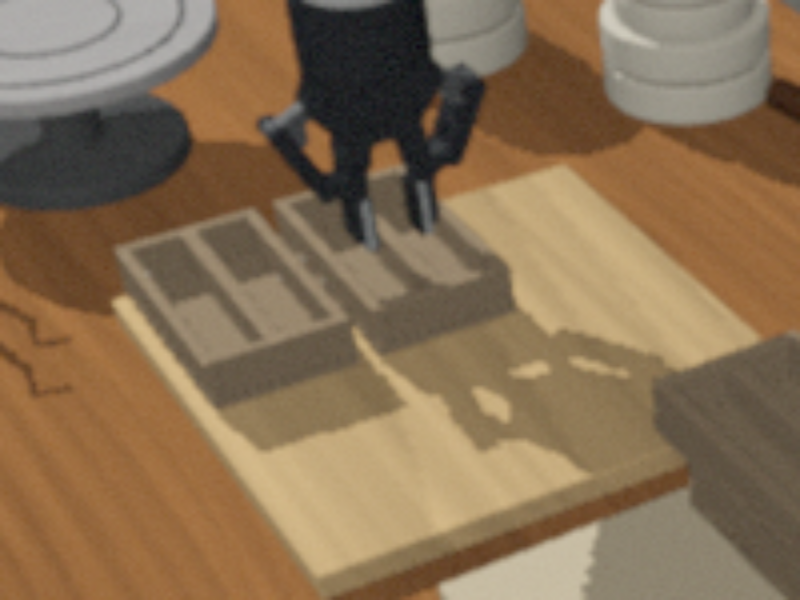

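Emit:
{"name": "play_rows", "arguments": {"moves": [[0, 0, 0, -0.005, 0.008, -0.003, 0.68], [0, 0, 0, -0.005, 0.018, -0.003, 0.68], [0, 0, 0, -0.005, 0.018, -0.003, 0.8], [0, 0, 0, -0.005, 0.018, -0.003, 1], [0, 0, 0, -0.005, 0.018, -0.003, 1], [0, 0, 0, -0.005, 0.018, -0.003, 1], [0, 0, 0, -0.005, 0.018, -0.003, 1], [0, 0, 0, -0.005, 0.018, -0.003, 1]]}}

```text
time_s: 31.87
eef_pos: [0.5185, 0.3414, 0.115]
ee_rot: [0.495, -0.495, 0.505, -0.505]
contact_force: [-0.0, 0.4, -3.3]
finger_gap: 0.0085
```

```bash
python3 - <<'E'
from h import *
s,p,Q=pose();print(p,Q.as_matrix()[:,0],s['contact_force'],s['finger_gap'])
E
```

```text
[0.5185 0.3414 0.115 ] [-0.0182 -0.9998  0.    ] [-0.0432  0.4254 -3.2517] 0.008477357633013391
```

Emit:
{"name": "play_rows", "arguments": {"moves": [[0, 0, 0, 0, -0.005, 0, 1], [0, 0, 0, 0, -0.02, 0, 1], [0, 0, 0, 0, -0.045, 0, 1], [0, 0, 0, 0, -0.075, 0, 1], [0, 0, 0, 0, -0.105, 0, 1], [0, 0, 0, 0, -0.135, 0, 1], [0, 0, 0, 0, -0.155, 0, 1], [0, 0, 0, 0, -0.16, 0, 1], [0, 0, 0, 0, -0.16, 0, 1]]}}

```text
time_s: 32.62
eef_pos: [0.5187, 0.3415, 0.2763]
ee_rot: [-0.496, 0.495, -0.504, 0.505]
contact_force: [-0.0, 0.2, -3.5]
finger_gap: 0.0085
```

```bash
cat >> h.py <<'E'
def band(zs,x=(.53,.65),y=(-.14,.09)):
    for n in ('side','top'):
        g,d=r.grab_frame(n);W=cloud(n,d).reshape(-1,3);W=W[~np.isnan(W[:,0])]
        for zt in zs:
            k=W[(abs(W[:,2]-zt)<.004)&(W[:,0]>x[0])&(W[:,0]<x[1])&(W[:,1]>y[0])&(W[:,1]<y[1])]
            if len(k)<20: print(n,zt,'few');continue
            lo,hi=np.percentile(k[:,:2],[1,99],axis=0);print(n,round(zt,4),len(k),lo,hi,'mid',(lo+hi)/2,'rect',cv2.minAreaRect(k[:,:2].astype(np.float32)*1000)[2])
        cv2.imwrite(f'pics/last_{n}.png',g)
E
python3 - <<'E'
from h import *
s,p,Q=pose();print(p,Q.as_matrix()[:,0],s['contact_force'],s['finger_gap'])
print('held');band([p[2]-.0605],(.45,.6),(.24,.44))
print('pile');band([.0705,.104])
E
```

```text
[0.5187 0.3415 0.2763] [-0.0181 -0.9998 -0.0011] [-0.0424  0.2119 -3.5387] 0.008522982895019463
held
side 0.2158 586 [0.4737 0.2656] [0.5614 0.4159] mid [0.5175 0.3407] rect 89.1644287109375
top 0.2158 615 [0.472  0.2656] [0.5596 0.3431] mid [0.5158 0.3043] rect 89.27775573730469
pile
side 0.0705 477 [ 0.544  -0.1162] [0.6331 0.0581] mid [ 0.5886 -0.0291] rect 0.05956399440765381
side 0.104 894 [ 0.5441 -0.0861] [0.6323 0.0648] mid [ 0.5882 -0.0106] rect 0.5334528088569641
top 0.0705 472 [ 0.5426 -0.1174] [0.6297 0.0539] mid [ 0.5861 -0.0317] rect 0.7640580534934998
top 0.104 841 [ 0.5426 -0.0862] [0.6303 0.061 ] mid [ 0.5864 -0.0126] rect 89.16645812988281
```

View pics/last_top.png

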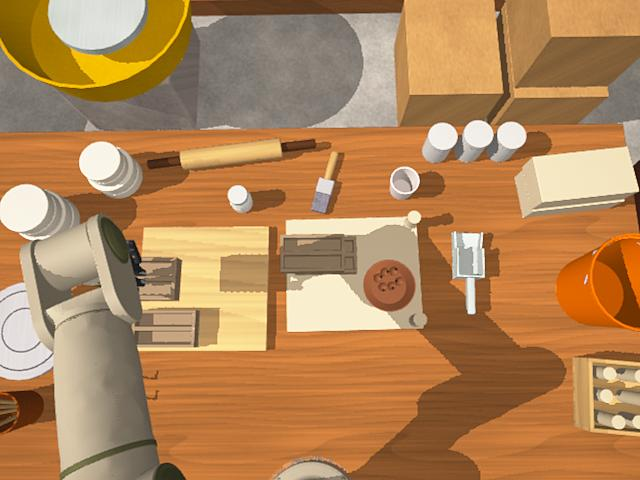

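Emit:
{"name": "play_rows", "arguments": {"moves": [[0, -1, 0, 0.012, 0, 0.0025, 1], [0, -1, 0, 0.035, 0, 0.007, 1], [0, -1, 0, 0.065, 0, 0.013, 1], [0, -1, 0, 0.1, 0, 0.02, 1], [0, -1, 0, 0.135, 0, 0.027, 1], [0, -1, 0, 0.17, 0, 0.034, 1], [0, -1, 0, 0.205, 0, 0.0415, 1], [0, -1, 0, 0.24, 0, 0.0485, 1], [0, -1, 0, 0.275, 0, 0.0555, 1], [0, -1, 0, 0.31, 0, 0.063, 1], [0, -1, 0, 0.34, 0, 0.069, 1], [0, -1, 0, 0.365, 0, 0.074, 1]]}}

```text
time_s: 33.82
eef_pos: [0.5858, -0.0273, 0.2736]
ee_rot: [0.499, -0.5, 0.501, -0.5]
contact_force: [1.2, 1.0, -2.2]
finger_gap: 0.0087
```

```bash
python3 - <<'E'
from h import *
s,p,Q=pose();print(p)
plan([([.589,-.041,.277],Rdown(-90))])
E
```

```text
[ 0.5858 -0.0273  0.2736]
rot [ 0.12 -0.12 -0.01] shift [ 0.0137 -0.0034  0.0032] rows 0.3
```

Emit:
{"name": "play_rows", "arguments": {"moves": [[0, 0, 0, 0.008, 0, 0.002, 1], [0, 0, 0, 0.015, 0, 0.003, 1], [0, 0, 0, 0.015, 0.01, 0.003, 1], [0, 0, 0, 0.015, 0.025, 0.003, 1], [0, 0, 0, 0.015, 0.042, 0.003, 1], [0, 0, 0, 0.015, 0.055, 0.003, 1], [0, 0, 0, 0.015, 0.062, 0.003, 1], [0, 0, 0, 0.015, 0.065, 0.003, 1], [0, 0, 0, 0.015, 0.065, 0.003, 1], [0, 0, 0, 0.015, 0.065, 0.003, 1]]}}

```text
time_s: 34.65
eef_pos: [0.5891, -0.0395, 0.2104]
ee_rot: [-0.5, 0.5, -0.5, 0.5]
contact_force: [0.3, -0.6, -2.9]
finger_gap: 0.0082
```

```bash
python3 - <<'E'
from h import *
s,p,Q=pose();print(p,Q.as_matrix()[:,0],s['contact_force'],s['finger_gap'])
band([.104,p[2]-.0605])
g=cv2.imread('pics/last_side.png');cv2.imwrite('pics/c21.png',cv2.resize(g[140:340,210:410],None,fx=3,fy=3))
E
```

```text
[ 0.5891 -0.0395  0.2104] [-0.0001 -1.      0.0002] [ 0.3134 -0.5957 -2.8779] 0.008190264225723424
side 0.104 232 [ 0.5437 -0.0857] [0.5555 0.0623] mid [ 0.5496 -0.0117] rect 88.98925018310547
side 0.1499 881 [ 0.5442 -0.1135] [0.6319 0.0356] mid [ 0.5881 -0.039 ] rect 0.1353856325149536
top 0.104 few
top 0.1499 87 [ 0.5428 -0.1148] [ 0.5953 -0.0703] mid [ 0.5691 -0.0925] rect 28.525726318359375
```

View pics/c21.png

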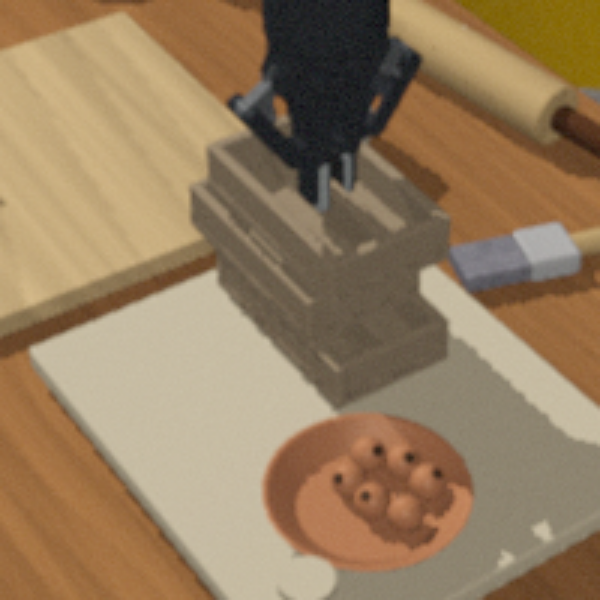

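Emit:
{"name": "play_rows", "arguments": {"moves": [[0, 0, 0, 0.002, 0.003, 0, 1], [0, 0, 0, 0.002, 0.007, 0, 1], [0, 0, 0, 0.002, 0.01, 0, 1], [0, 0, 0, 0.002, 0.012, 0, 1], [0, 0, 0, 0.002, 0.013, 0, 1], [0, 0, 0, 0.002, 0.014, 0, 1], [0, 0, 0, 0.002, 0.015, 0, 1], [0, 0, 0, 0.002, 0.0155, 0, 1], [0, 0, 0, 0.002, 0.0155, 0, 1]]}}

```text
time_s: 35.5
eef_pos: [0.589, -0.0419, 0.1947]
ee_rot: [-0.5, 0.5, -0.5, 0.5]
contact_force: [0.7, 0.7, -0.9]
finger_gap: 0.0084
```

```bash
python3 - <<'E'
from h import *
s,p,Q=pose();print(p,s['contact_force'],s['torque'],s['finger_gap'])
E
```

```text
[ 0.589  -0.0419  0.1947] [ 0.6681  0.702  -0.9405] [-0.012   0.1121  0.0137] 0.008384196667276404
```

Touching down (the weight has come off the wrist). I'll lower 1 mm more, release and check.

Emit:
{"name": "play_rows", "arguments": {"moves": [[0, 0, 0, 0, 0.0005, 0, 1], [0, 0, 0, 0, 0.001, 0, 1], [0, 0, 0, 0, 0.001, 0, 1], [0, 0, 0, 0, 0.001, 0, 0.9], [0, 0, 0, 0, 0.001, 0, 0.68], [0, 0, 0, 0, 0.001, 0, 0.68], [0, 0, 0, 0, 0.001, 0, 0.68], [0, 0, 0, 0, -0.02, 0, 0.68], [0, 0, 0, 0, -0.05, 0, 0.68], [0, 0, 0, 0, -0.08, 0, 0.68], [0, 0, 0, 0, -0.08, 0, 0.68]]}}

```text
time_s: 36.42
eef_pos: [0.5903, -0.0422, 0.2804]
ee_rot: [-0.502, 0.498, -0.497, 0.503]
contact_force: [-0.3, 0.9, 1.0]
finger_gap: 0.0271
```

Emit:
{"name": "play_rows", "arguments": {"moves": [[0, 0, 0, -0.2, 0, -0.08, 0.68], [0, 0, 0, -0.2, 0, -0.08, 0.68], [0, 0, 0, -0.2, 0, -0.08, 0.68], [0, 0, 0, -0.2, 0, -0.08, 0.68], [0, 0, 0, -0.2, 0, -0.08, 0.68], [0, 0, 0, -0.2, 0, -0.08, 0.68], [0, 0, 0, -0.2, 0, -0.08, 0.68]]}}

```text
time_s: 37.0
eef_pos: [0.5081, 0.1603, 0.2744]
ee_rot: [0.501, -0.501, 0.499, -0.499]
contact_force: [0.1, -0.1, -0.7]
finger_gap: 0.0272
```

```bash
python3 - <<'E'
from h import *
s,p,Q=pose();print(p,s['contact_force'],s['finger_gap'])
dishes(save='22')
band([.0705,.104,.138])
E
```

```text
[0.5081 0.1603 0.2744] [ 0.1219 -0.0777 -0.6891] 0.02722022068534531
top 0.87 rect [581.2  32.5] [77.1  4.5] 3.1 mid [581.3  31. ] ext [76.3  4.1] ztop 0.1357
top 0.77 rect [407.7 209. ] [38.8  2.5] 4.3 mid [408.  208.6] ext [37.4  3.7] ztop 0.5259
top 0.6 rect [586.4 -42.3] [ 88.4 150.2] 0.1 mid [586.4 -41.9] ext [ 87.1 149.2] ztop 0.1393
side 0.89 rect [587.9 -46.4] [ 90.2 142. ] 1.7 mid [588.4 -49. ] ext [ 89.2 135.3] ztop 0.072
side 0.78 rect [419.9 343.5] [157.   89.1] 88.9 mid [419.7 342.7] ext [ 88.2 152.7] ztop 0.0588
side 0.78 rect [588.9 -40.3] [ 90.2 154.6] 0.0 mid [588.4 -41. ] ext [ 88.  150.2] ztop 0.1383
side 0.68 rect [545.2 -22.5] [174.3  15.5] 84.7 mid [550.6 -21.5] ext [ 14.3 169.9] ztop 0.1078
side 0.0705 379 [ 0.544  -0.1167] [0.6328 0.0577] mid [ 0.5884 -0.0295] rect 0.11171845346689224
side 0.104 260 [ 0.5436 -0.1161] [0.6299 0.0642] mid [ 0.5868 -0.026 ] rect 1.6093878746032715
side 0.138 990 [ 0.5444 -0.1159] [0.6322 0.0349] mid [ 0.5883 -0.0405] rect 0.002400520257651806
top 0.0705 88 [ 0.5424 -0.1146] [0.6212 0.054 ] mid [ 0.5818 -0.0303] rect 64.30489349365234
top 0.104 432 [ 0.5424 -0.1068] [0.629  0.0627] mid [ 0.5857 -0.022 ] rect 88.51824951171875
top 0.138 907 [ 0.5428 -0.1164] [0.6301 0.0327] mid [ 0.5864 -0.0419] rect 89.88795471191406
```

View pics/side22.png

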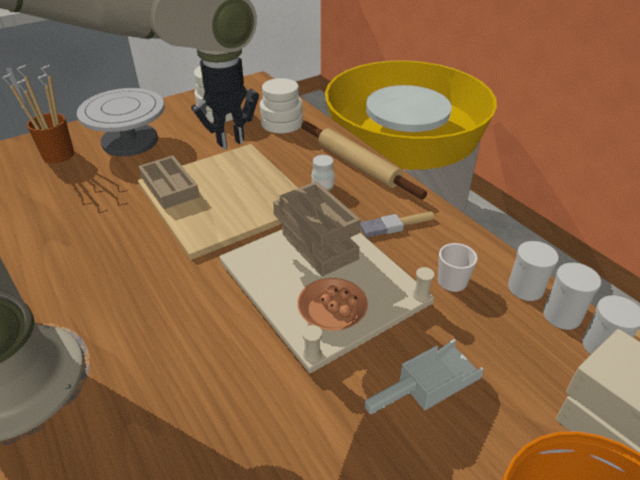

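Third dish seated at (0.5875, −0.0415), rim 0.138. The last one is dish A at (0.4195, 0.3415).

Emit:
{"name": "play_rows", "arguments": {"moves": [[0, 1, 0, -0.1805, 0, -0.0886, 0.68], [0, 1, 0, -0.1805, 0, -0.0886, 0.68], [0, 1, 0, -0.1805, 0, -0.0886, 0.68], [0, 1, 0, -0.1805, 0.01, -0.0886, 0.68], [0, 1, 0, -0.1805, 0.03, -0.0886, 0.68], [0, 1, 0, -0.1805, 0.06, -0.0886, 0.68], [0, 1, 0, -0.1805, 0.09, -0.0886, 0.68], [0, 1, 0, -0.1805, 0.12, -0.0886, 0.68], [0, 1, 0, -0.1805, 0.14, -0.0886, 0.68], [0, 1, 0, -0.1805, 0.14, -0.0886, 0.68], [0, 1, 0, -0.1805, 0.14, -0.0886, 0.68]]}}

```text
time_s: 38.22
eef_pos: [0.421, 0.3382, 0.1343]
ee_rot: [0.495, -0.496, 0.505, -0.505]
contact_force: [0.1, 1.1, 1.1]
finger_gap: 0.0273
```

```bash
python3 - <<'E'
from h import *
s,p,Q=pose();print(p,Q.as_matrix()[:,0],s['contact_force'],s['finger_gap'])
g,d=r.grab_frame('side');cv2.imwrite('pics/c23.png',cv2.resize(g[100:260,110:310],None,fx=4,fy=3.75))
plan([([.4195,.3415,.1135],Rdown(-91))])
E
```

```text
[0.421  0.3382 0.1343] [-0.0192 -0.9998  0.0006] [0.0857 1.1316 1.1002] 0.02732912420107958
rot [-0.07 -0.09 -0.04] shift [-0.0029  0.022  -0.0021] rows 0.5
```

View pics/c23.png

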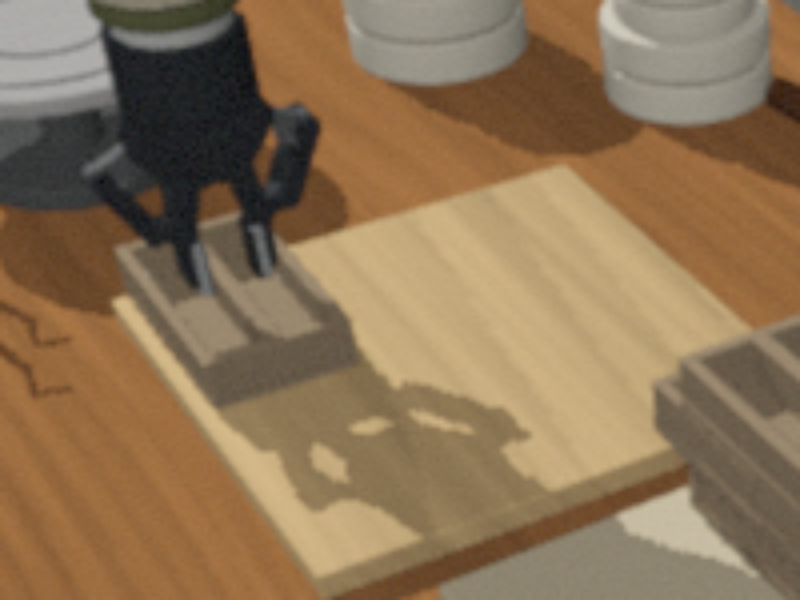

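Emit:
{"name": "play_rows", "arguments": {"moves": [[0, 0, 0, -0.003, 0.01, -0.002, 0.68], [0, 0, 0, -0.003, 0.02, -0.002, 0.68], [0, 0, 0, -0.003, 0.02, -0.002, 0.8], [0, 0, 0, -0.003, 0.02, -0.002, 1], [0, 0, 0, -0.003, 0.02, -0.002, 1], [0, 0, 0, -0.003, 0.02, -0.002, 1], [0, 0, 0, -0.003, 0.02, -0.002, 1], [0, 0, 0, -0.003, 0.02, -0.002, 1]]}}

```text
time_s: 38.93
eef_pos: [0.4186, 0.3418, 0.1145]
ee_rot: [-0.495, 0.495, -0.505, 0.505]
contact_force: [0.2, 0.2, -3.4]
finger_gap: 0.0081
```

Emit:
{"name": "play_rows", "arguments": {"moves": [[0, 0, 0, 0, -0.005, 0, 1], [0, 0, 0, 0, -0.02, 0, 1], [0, 0, 0, 0, -0.045, 0, 1], [0, 0, 0, 0, -0.075, 0, 1], [0, 0, 0, 0, -0.105, 0, 1], [0, 0, 0, 0, -0.14, 0, 1], [0, 0, 0, 0, -0.17, 0, 1], [0, 0, 0, 0, -0.19, 0, 1], [0, 0, 0, 0, -0.195, 0, 1], [0, 0, 0, 0, -0.195, 0, 1]]}}

```text
time_s: 39.77
eef_pos: [0.4187, 0.3418, 0.3105]
ee_rot: [-0.496, 0.495, -0.504, 0.505]
contact_force: [0.3, 0.5, -4.1]
finger_gap: 0.0085
```

```bash
python3 - <<'E'
from h import *
s,p,Q=pose();print(p,Q.as_matrix()[:,0],s['contact_force'],s['finger_gap'])
print('held');band([p[2]-.0585],(.35,.5),(.24,.44))
print('pile');band([.138])
plan([([.589,-.012,.31],Rdown(-90))])
E
```

```text
[0.4187 0.3418 0.3105] [-0.0181 -0.9998 -0.0011] [ 0.2908  0.5105 -4.1444] 0.0085050039736298
held
side 0.252 644 [0.3737 0.2659] [0.4621 0.417 ] mid [0.4179 0.3415] rect 89.24050903320312
top 0.252 728 [0.373  0.2665] [0.4595 0.351 ] mid [0.4162 0.3088] rect 89.31627655029297
pile
side 0.138 983 [ 0.5442 -0.1158] [0.6326 0.0345] mid [ 0.5884 -0.0407] rect 0.14798405766487122
top 0.138 898 [ 0.543  -0.1164] [0.63   0.0328] mid [ 0.5865 -0.0418] rect 0.019549498334527016
rot [ 0.17 -1.04  0.09] shift [ 0.3504 -0.0023  0.1771] rows 9.4
```

View pics/last_side.png

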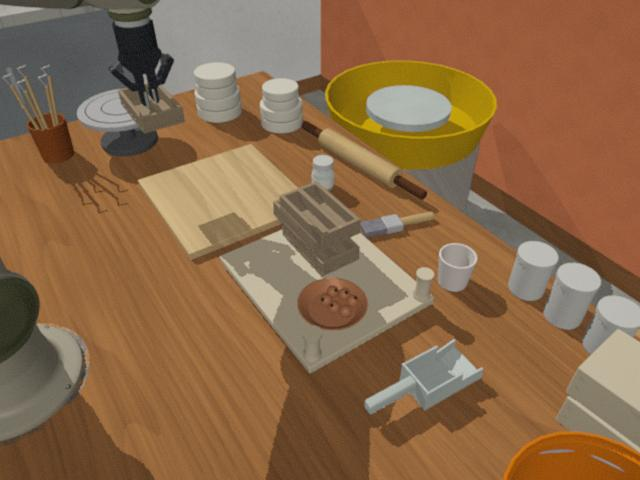

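Emit:
{"name": "play_rows", "arguments": {"moves": [[0, -1, 0, 0.012, 0, 0.006, 1], [0, -1, 0, 0.035, 0, 0.018, 1], [0, -1, 0, 0.065, 0, 0.033, 1], [0, -1, 0, 0.095, 0, 0.048, 1], [0, -1, 0, 0.127, 0, 0.064, 1], [0, -1, 0, 0.16, 0, 0.081, 1], [0, -1, 0, 0.193, 0, 0.0975, 1], [0, -1, 0, 0.226, 0, 0.114, 1], [0, -1, 0, 0.258, 0, 0.13, 1], [0, -1, 0, 0.288, 0, 0.1455, 1], [0, -1, 0, 0.313, 0, 0.158, 1], [0, -1, 0, 0.333, 0, 0.168, 1]]}}

```text
time_s: 40.97
eef_pos: [0.5811, 0.0035, 0.3078]
ee_rot: [0.499, -0.5, 0.501, -0.5]
contact_force: [1.4, 0.8, -3.2]
finger_gap: 0.0082
```

Emit:
{"name": "play_rows", "arguments": {"moves": [[0, 0, 0, 0.01, 0, 0.005, 1], [0, 0, 0, 0.016, 0, 0.0085, 1], [0, 0, 0, 0.016, 0.008, 0.0085, 1], [0, 0, 0, 0.016, 0.022, 0.0085, 1], [0, 0, 0, 0.016, 0.04, 0.0085, 1], [0, 0, 0, 0.016, 0.054, 0.0085, 1], [0, 0, 0, 0.016, 0.062, 0.0085, 1], [0, 0, 0, 0.016, 0.065, 0.0085, 1], [0, 0, 0, 0.016, 0.065, 0.0085, 1], [0, 0, 0, 0.016, 0.065, 0.0085, 1]]}}

```text
time_s: 41.8
eef_pos: [0.5892, -0.0098, 0.2451]
ee_rot: [-0.5, 0.5, -0.5, 0.5]
contact_force: [-0.1, 0.5, -2.6]
finger_gap: 0.0083
```

```bash
python3 - <<'E'
from h import *
s,p,Q=pose();print(p,Q.as_matrix()[:,0],s['contact_force'],s['finger_gap'])
band([.138,p[2]-.0585])
plan([([.589,-.011,.2285],Rdown(-90))])
g=cv2.imread('pics/last_side.png');cv2.imwrite('pics/c24.png',cv2.resize(g[120:320,210:410],None,fx=3,fy=3))
E
```

```text
[ 0.5892 -0.0098  0.2451] [-0.0001 -1.      0.0002] [-0.1447  0.4507 -2.6251] 0.008296106228597581
side 0.138 566 [ 0.544  -0.1158] [0.6318 0.0311] mid [ 0.5879 -0.0423] rect 88.9627456665039
side 0.1866 893 [ 0.5443 -0.0834] [0.632  0.0657] mid [ 0.5882 -0.0088] rect 0.10988158732652664
top 0.138 254 [ 0.543  -0.1169] [ 0.6285 -0.0613] mid [ 0.5857 -0.0891] rect 88.4150390625
top 0.1866 208 [ 0.5439 -0.0845] [0.6066 0.0614] mid [ 0.5752 -0.0116] rect 87.17109680175781
rot [-0.09 -0.02  0.02] shift [ 0.0009  0.0169 -0.0003] rows 0.4
```

View pics/c24.png

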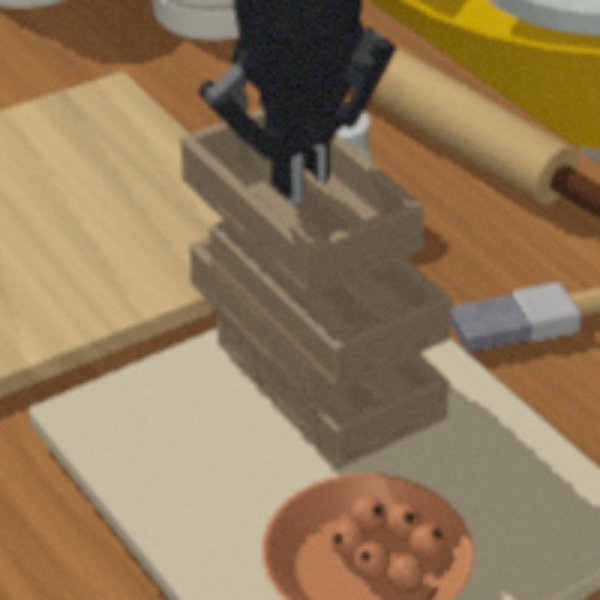

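Emit:
{"name": "play_rows", "arguments": {"moves": [[0, 0, 0, 0.002, 0.004, 0, 1], [0, 0, 0, 0.002, 0.008, 0, 1], [0, 0, 0, 0.002, 0.011, 0, 1], [0, 0, 0, 0.002, 0.013, 0, 1], [0, 0, 0, 0.002, 0.014, 0, 1], [0, 0, 0, 0.002, 0.015, 0, 1], [0, 0, 0, 0.002, 0.016, 0, 1], [0, 0, 0, 0.002, 0.0165, 0, 1], [0, 0, 0, 0.002, 0.0165, 0, 1]]}}

```text
time_s: 42.65
eef_pos: [0.5891, -0.0122, 0.2281]
ee_rot: [-0.5, 0.5, -0.5, 0.5]
contact_force: [0.2, 0.2, -2.2]
finger_gap: 0.0084
```

```bash
python3 - <<'E'
from h import *
s,p,Q=pose();print(p,s['contact_force'],s['torque'],s['finger_gap'])
E
```

```text
[ 0.5891 -0.0122  0.2281] [ 0.2398  0.2378 -2.2077] [ 0.0087  0.0355 -0.0445] 0.00842875176258141
```

Emit:
{"name": "play_rows", "arguments": {"moves": [[0, 0, 0, 0, 0.0005, 0, 1], [0, 0, 0, 0, 0.001, 0, 1], [0, 0, 0, 0, 0.0015, 0, 1], [0, 0, 0, 0, 0.002, 0, 1], [0, 0, 0, 0, 0.002, 0, 1]]}}

```text
time_s: 43.07
eef_pos: [0.5892, -0.0121, 0.2279]
ee_rot: [-0.5, 0.499, -0.5, 0.501]
contact_force: [-4.9, 1.7, 11.6]
finger_gap: 0.0084
```

```bash
python3 - <<'E'
from h import *
s,p,Q=pose();print(p,s['contact_force'],s['torque'],s['finger_gap'])
E
```

```text
[ 0.5892 -0.0121  0.2279] [-4.9372  1.6749 11.5805] [ 0.3029  0.8995 -0.0309] 0.008419542256548854
```

Emit:
{"name": "play_rows", "arguments": {"moves": [[0, 0, 0, 0, -0.001, 0, 1], [0, 0, 0, 0, -0.0015, 0, 1], [0, 0, 0, 0, -0.0015, 0, 0.9], [0, 0, 0, 0, -0.0015, 0, 0.68], [0, 0, 0, 0, -0.0015, 0, 0.68], [0, 0, 0, 0, -0.0015, 0, 0.68], [0, 0, 0, 0, -0.02, 0, 0.68], [0, 0, 0, 0, -0.05, 0, 0.68], [0, 0, 0, 0, -0.08, 0, 0.68], [0, 0, 0, 0, -0.08, 0, 0.68]]}}

```text
time_s: 43.9
eef_pos: [0.5902, -0.0125, 0.3119]
ee_rot: [-0.502, 0.498, -0.497, 0.503]
contact_force: [0.2, 0.0, -0.2]
finger_gap: 0.0276
```

Emit:
{"name": "play_rows", "arguments": {"moves": [[0, 0, 0, -0.25, 0, -0.12, 0.68], [0, 0, 0, -0.25, 0, -0.12, 0.68], [0, 0, 0, -0.25, 0, -0.12, 0.68], [0, 0, 0, -0.25, 0, -0.12, 0.68], [0, 0, 0, -0.25, 0, -0.12, 0.68], [0, 0, 0, -0.25, 0, -0.12, 0.68], [0, 0, 0, -0.25, 0, -0.12, 0.68], [0, 0, 0, -0.25, 0, -0.12, 0.68], [0, 0, 0, -0.25, 0, -0.12, 0.68]]}}

```text
time_s: 44.65
eef_pos: [0.4686, 0.2388, 0.3057]
ee_rot: [-0.5, 0.501, -0.5, 0.5]
contact_force: [0.1, 0.1, -0.2]
finger_gap: 0.0271
```

```bash
python3 - <<'E'
from h import *
s,p,Q=pose();print(p,s['contact_force'],s['finger_gap'])
dishes(save='25')
band([.172])
a=cv2.imread('pics/side25.png')[120:420,180:500]
b=cv2.imread('pics/top25.png')[170:350,270:510]
cv2.imwrite('pics/c25a.png',cv2.resize(a,None,fx=2,fy=2));cv2.imwrite('pics/c25b.png',cv2.resize(b,None,fx=3,fy=3))
W=cloud('side',r.grab_frame('side')[1])
for n in('top','side'):
    g,d=r.grab_frame(n);W=cloud(n,d).reshape(-1,3);W=W[~np.isnan(W[:,0])]
    m=(np.hypot(W[:,0]-.515,W[:,1]+.195)<.075)&(W[:,2]>.047)&(W[:,2]<.056)
    print('saucer',cv2.minEnclosingCircle(W[m][:,:2].astype(np.float32)))
    k=W[(W[:,0]>.52)&(W[:,0]<.66)&(W[:,1]<-.35)&(W[:,1]>-.45)&(W[:,2]>.036)];print('scoop wall top z',np.percentile(k[:,2],[50,95]))
    bs=r.outline_of(n,'bead0')
    for o in bs: 
        ys,xs=np.nonzero(o['mask']); print(n,'bead',round(o['conf'],2),ray(n,(xs.mean(),ys.mean()),.047)) 
E
```

```text
[0.4686 0.2388 0.3057] [ 0.0637  0.0765 -0.1796] 0.027079674395102445
top 0.75 rect [578.5 -86.1] [ 2.4 68.8] 89.1 mid [578.4 -85.6] ext [67.9  2.3] ztop 0.1707
top 0.6 rect [587.  -11.8] [149.8  88.8] 90.0 mid [587.  -11.5] ext [ 87.6 148.9] ztop 0.1733
top 0.53 rect [543.4  46. ] [23.9  0.8] 90.0 mid [543.4  46. ] ext [ 0.8 23.5] ztop 0.1473
side 0.71 rect [545.4 -24.5] [178.1  14.8] 85.2 mid [551.1 -21.5] ext [ 15.9 169.3] ztop 0.1071
side 0.69 rect [588.6 -47.9] [ 89.6 139. ] 0.8 mid [588.7 -54.6] ext [ 89.4 124.6] ztop 0.071
side 0.58 rect [588.  -40.6] [ 89.3 152.2] 0.5 mid [587.4 -46. ] ext [ 87.  139.8] ztop 0.1401
side 0.172 947 [ 0.5446 -0.0858] [0.6325 0.0641] mid [ 0.5886 -0.0108] rect 89.82135009765625
top 0.172 976 [ 0.5432 -0.0859] [0.6307 0.0628] mid [ 0.5869 -0.0115] rect 89.4600830078125
saucer ((0.5135590434074402, -0.1956191062927246), 0.06350429356098175)
scoop wall top z [0.0449 0.0488]
top bead 0.61 [ 0.4306 -0.2611  0.047 ]
top bead 0.58 [ 0.5482 -0.2089  0.047 ]
top bead 0.55 [ 0.524  -0.2215  0.047 ]
top bead 0.47 [ 0.5109 -0.1793  0.047 ]
top bead 0.45 [ 0.5331 -0.1691  0.047 ]
saucer ((0.516283392906189, -0.19321799278259277), 0.06523917615413666)
scoop wall top z [0.0439 0.0472]
side bead 0.64 [ 0.5121 -0.1774  0.047 ]
side bead 0.63 [ 0.5505 -0.2056  0.047 ]
side bead 0.62 [ 0.5356 -0.1675  0.047 ]
side bead 0.45 [ 0.5254 -0.2187  0.047 ]
```

View pics/c25a.png

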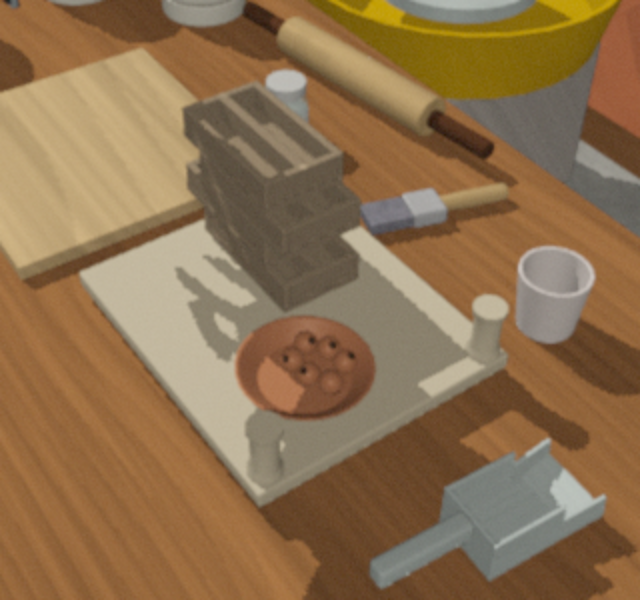

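View pics/c25b.png

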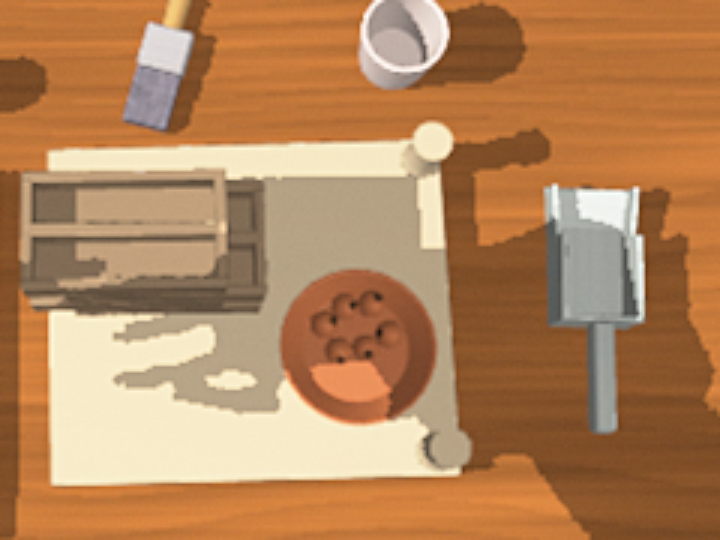

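The checks agree: four layers with the top rim at 0.172, six beads well inside the saucer, the scoop flat on the bench and the arm clear. Handing in.

```bash
python3 - <<'E'
from h import *
s=r.read_state();print(s['time_s'],np.abs(s['qvel']).max())
print(r.hand_in())
E
```

```text
45.2 0.004103158642455659
the job is handed in; nothing more can be done
None
```

The job is done and handed in at 45 s of the 210 s allowed. No verdict came back, so the figures below are from my own last checks.

- **Beads:** I brought the scoop's lip down to about 26 mm above the saucer rim with all the beads still in, then tipped slowly to 52°. Both cameras show all six in the saucer. The farthest one measured is about 36 mm from the saucer's centre, and the saucer has not moved.
- **Scoop:** It stands empty and upright on the bench where it started, with its wall tops 45–49 mm above the bench.
- **Pile:** There were four dishes, and the ware board is now empty. They sit on the free half of the shelf with rims at about 70, 104, 138 and 172 mm. Their lengthwise (y) positions are −42, −11, −41 and −11 mm, so each is shifted about 30 mm, one way and then back. Sideways they agree within 1–2 mm and in angle within about 1°.
- **Bystanders:** The jar, props and brush look undisturbed in the pictures, though I did not measure them again at the end. I saw no dish knocked aside.

**Disagreements:** The two cameras differ by 1–2.5 mm on dish and saucer positions, which is within their calibration. In the top view the network also labelled a prop's top as a bead; six beads are plainly visible in the saucer.

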